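# Earbud case out of the desk caddy and on charge

### The arm

A 6-joint arm with a two-finger parallel gripper is mounted at the origin on a cart in front of the work surface, level with it; the furniture and walls round the work are solid. World frame = base frame: x ahead of the robot, y to its left, z up, the work surface at z = 0. Lengths are in m, angles in degrees, forces in N, time in s.
With the tool pointing down it reaches from about 0.4 to 0.825 m from the base axis. Payload 7 kg.
Tool frame: the origin (TCP) lies midway between the tips of the shut fingers; the grasp point (between the pads) lies 19 mm behind it; z points along the fingers, y is the line along which they close (so a half turn about z gives the same grasp; the last joint's range is limited). The gripper opens to 88 mm and grips with 3 to 60 N. Pads are 19 mm wide; open, the fingers measure 130 mm over their backs; the gripper's body (78 mm by 193 mm) begins 47 mm behind the grasp point.
Start: joints at [-59.467, 20.546, 0.682, 0, -70.136, -16.507], TCP at [0.164, -0.655, 0.227] pointing down, gripper open.
Joint ranges: [-176.03, 176.03], [-82.01, 121.73], [-58.28, 71.71], [-173.87, 95.51], [-174.79, -0.11], [-173.66, 173.66]. Speed limits (degrees/s): [136.94, 136.94, 172.46, 180, 180, 180].

### API

Orientations are given as [roll, pitch, yaw] about the fixed x, y, z axes, in that order (R = Rz(yaw) Ry(pitch) Rx(roll)).
In Python, from plant import ctrl gives the robot as it stands. The module is installed in compiled form; this text tells all that it offers.
- The arm moves only by the tool send_rows, never from a script. Its argument "plan" is a list that holds one entry, the list of rows, each a list of 6 numbers: the shift along the tool's x, y, z in cm, then the turn, a rotation vector about the tool's x, y, z in degrees. A call has 1 to 8 rows; each row is the pose to reach, as a shift and turn from the pose commanded when the call began, along the tool's axes at that moment; what a row does not reach only later rows make up. A row lasts 1/12 s, in which the tool goes at most 41.7 mm and 7.16 degrees, less where a joint would pass 70% of its speed; a pose out of reach is approached as far as the arm can. A call with a gripper value outside its range is refused whole. "fingers" is the opening, from 0 (shut) to 1 (fully open), set as the call begins (left out, the last holds). The fingers move at their own pace and stop on an object; the grip force is fixed at half the most. Time passes only in rows, so rows that repeat a pose let the fingers close. It gives the time, the measured TCP pose, the force, the opening and the grip force at its end, in the units of the state.
- ctrl.get_obs(): the state, without advancing time (a new reading comes with each control period).
- ctrl.snapshot(name): name is "scene" or "top" or "wrist"; returns a dict with "img" (384x512x3 uint8, red, green, blue), "K" (3x3 intrinsics, pixels), "pose" (4x4, takes a point from camera to world coordinates). Camera axes: x right, y down, z forward; pixel columns grow to the right and rows downward; lengths in m; the calibration is good to about 2 mm. A picture is of the moment at which its call begins. There is no depth.
- ctrl.close_job(): hands the job in; it is judged then, once.
The state is a dict: "clock": time; "joint_pos": joint angles; "qvel": joint speeds; "tau": joint torques, N m; "tool_pos": TCP position; "orientation": TCP orientation; "force": force on the tool from outside, world axes, zero at the start; "moment": the same for the moment, N m; "opening": finger opening in m; "gripper_force": force on a finger pad.
Only numpy, scipy, OpenCV 4.12 (cv2) and the standard library are available. Lean on these libraries where they do the work, as an engineer would, in place of code of your own. Each camera call takes 0.05 s, during which the arm holds its last target. There are 200 camera calls.

### The job

The earbud case in the raised pocket of the desk caddy has to go on charge, but the two things standing in the wells on either side of it leave no room to take hold of it. First stand those two upright on the pen tray, next lay the case flat on the middle of the round charging stand, and only then stand each of the two back upright in the very well it came from; the third thing, in the end well, is not in the way and belongs where it is. Leave the mug and the USB hub where they are, and keep the arm clear of the floor lamp.

Things in the scene. Friction and masses are not known exactly. Their poses are not given: they have to be found in the camera images.
- caddy: Fixed pale-wood caddy, 58 (x) by 207 (y) mm, walls 3 thick, 26 high, back board at +x 5 thick, 42 high; origin centre of underside, -x to the robot. One row of cells centred on x=-1 mm, each 50 deep in x: wells 44 wide, floor at 3, at y=-78.5, +31.5 and +78.5 (end well); pocket 60 wide at y=-23.5, floor raised to 20. Torch, glue stick and bottle start in the three wells in any order.
- earbud_case: White rounded earbud case lying flat and shut (lid fixed), 46 (x) by 56 (y) by 22 mm high; origin at the centre of its underside. Starts in the caddy's pocket, 20 mm above the caddy's underside, long side along the caddy's y. Once the wells on either side are empty it can be pinched by its ends (56 mm) from above, fingers over those wells, tips above the 26 mm walls.
- torch: Small dark grey ribbed torch standing on its lens, 29 mm across, 103 mm tall; origin at the centre of its underside, z up.
- glue_stick: Standing glue stick, white with a green cap and foot, 27 mm across, 90 mm tall; origin at the centre of its underside, z up.
- spray_bottle: Standing white bottle of screen cleaner with a paper band and a narrow grey cap: body 28 mm across up to 86 mm, then a 19 mm wide cap up to 102 mm; origin at the centre of its underside, z up.
- tray: Fixed pen tray of pale wood, 56 (its x) by 110 (its y) mm outside, with a 4 mm thick rim 14 mm high; the floor inside is 5 mm above the underside and measures 48 by 102 mm. Origin at the centre of its underside, z up. Empty at the start; the side area.
- charging_stand: Fixed round charging stand: foot, thin stem and a round aluminium plate 60 mm across with a black top and a thin ring round its middle; the flat top is 40 mm above the underside. Origin at the centre of its underside, z up. Stand and tray are side by side in front of the caddy, in either order.
- mug: Pale spotted mug, 92 mm across, 93 mm tall, a bystander; origin at the centre of the underside of mug and handle together.
- usb_hub: Silver USB hub lying flat in front of the black speaker, 41 by 109 by 16 mm, a bystander; origin at the centre of its underside. The speaker is 270 mm tall; the drawer tower about 50 mm behind the caddy is 307 mm tall.
- floor_lamp: Fixed black floor lamp that stands in front of the cabinet on the robot's left; origin on the floor at its foot. Its rod (24 mm thick) rises 53 mm nearer the robot (-x) and 66 mm further left (+y) than the origin and is solid from 435 to 715 mm above the cabinet top. The shade, about 370 mm across, hangs roughly over the foot from 860 mm up. Fold the arm in before swinging past.

How it is judged:
By the outcome, as a careful person would: the job done as asked, in the order asked, and still so for the second after the job is handed in, with the robot touching nothing.
It also fails if it takes over 88 s, if anything falls off the work surface, if the arm or the gripper's body presses on something with over 40 N, if the wrist force passes 120 N, or if a joint passes its speed limit or range.

## Working session

There is one attempt and no reset: what is moved stays moved. The work goes in short steps, Python scripts to look and compute and a tool call to move; the robot and the scene stay as the last step left them, time stands still between calls to the robot, and variables do not carry over. Pictures are saved under pics/ and viewed, at most 14 in all, crops included, and the job is handed in when it is done.

Besides the shell and the picture viewer there is one more tool, called by a JSON object that holds its "method" and its "body", one argument or row to a line. send_rows: Moves the arm, as the interface text tells. Its arguments: {"type":"object","properties":{"plan":{"type":"array","items":{"type":"array","items":{"type":"array","items":{"type":"number"}}}},"fingers":{"type":"number"}},"required":["plan"]}

```bash
ls; mkdir -p pics
python3 - <<'E'
from plant import ctrl
import cv2,numpy as np
o=ctrl.get_obs();print({k:np.round(v,3) for k,v in o.items()})
for n in("scene","top"):
    s=ctrl.snapshot(n);cv2.imwrite(f"pics/{n}0.png",cv2.resize(s["img"][:,:,::-1],(800,600),interpolation=cv2.INTER_CUBIC))
    np.savez(f"pics/{n}0.npz",**s);print(n,s["K"].tolist(),np.round(s["pose"],4).tolist())
E
```

```text
pics
{'clock': np.float64(0.0), 'joint_pos': array([-5.9467e+01,  2.0591e+01,  6.3600e-01, -2.1000e-02, -7.0135e+01,
       -1.6505e+01]), 'qvel': array([-0.079,  0.054,  0.064, -0.084, -0.036,  0.019]), 'tau': array([-1.0000e-03, -5.8271e+01,  2.9304e+01,  6.9970e+00,  7.0000e-03,
       -0.0000e+00]), 'tool_pos': array([ 0.163, -0.654,  0.226]), 'orientation': array([ 1.79907e+02, -7.00000e-03, -1.65979e+02]), 'force': array([-0.432, -0.444,  0.129]), 'moment': array([0.038, 0.008, 0.012]), 'gripper_force': np.float64(0.0), 'opening': np.float64(0.087)}
scene [[378.67225050967164, 0.0, 251.77942591965567], [0.0, 378.67225050967164, 187.65139048879425], [0.0, 0.0, 1.0]] [[0.936, -0.1661, 0.3102, -0.0416], [-0.3518, -0.4229, 0.8351, -1.3228], [-0.0076, -0.8908, -0.4543, 0.3169], [0.0, 0.0, 0.0, 1.0]]
top [[355.2064928663256, 0.0, 255.9700850508668], [0.0, 355.2064928663256, 191.3673519824588], [0.0, 0.0, 1.0]] [[0.0189, -0.9978, 0.0642, 0.3458], [-0.9996, -0.0176, 0.02, -0.0771], [-0.0188, -0.0646, -0.9977, 0.7957], [0.0, 0.0, 0.0, 1.0]]
```

View pics/scene0.png

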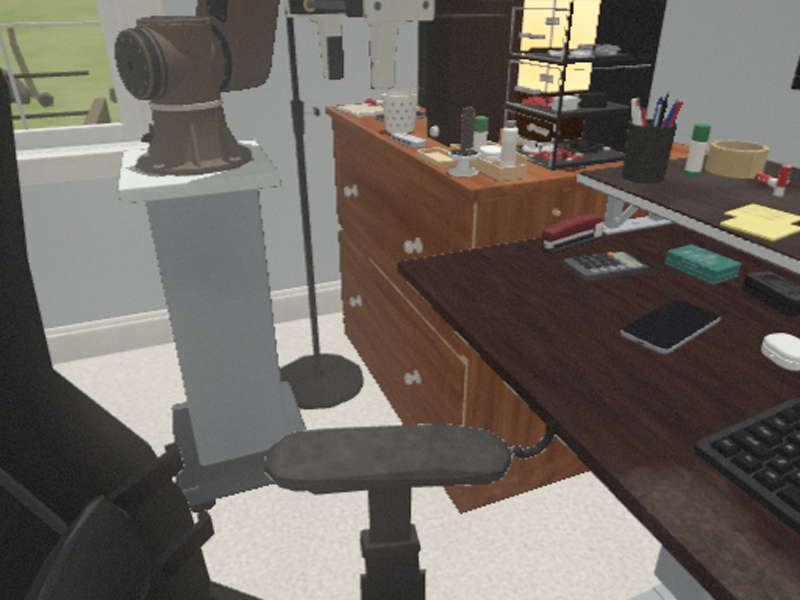

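View pics/top0.png

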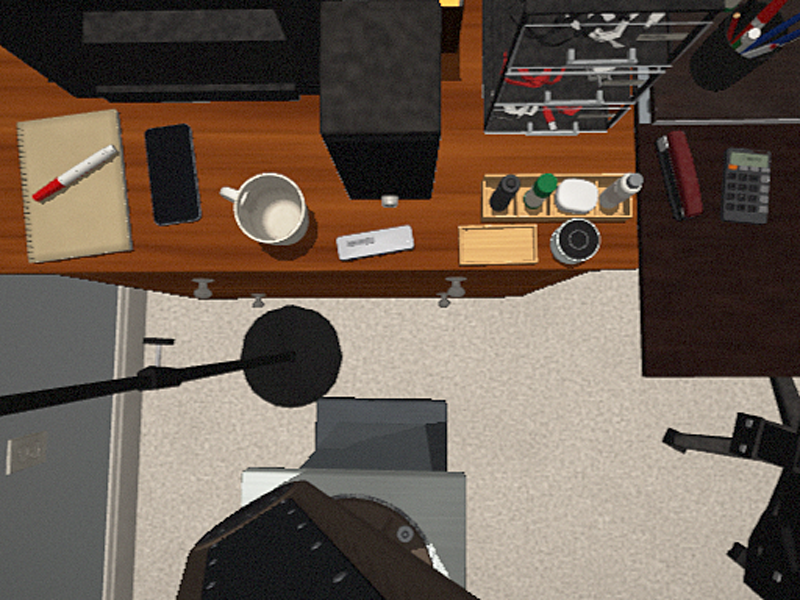

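The top view shows the caddy at about (560,196). From left to right it holds the torch (end well), glue stick, case and bottle. The tray is at (497,244) and the stand at (576,241). Next I'll take an enlarged crop.

Run:
```python
import cv2,numpy as np
s=np.load("pics/top0.npz");c=s["img"][100:180,288:416,::-1]
cv2.imwrite("pics/crop0.png",cv2.resize(c,None,fx=6,fy=6,interpolation=cv2.INTER_CUBIC))
```

```text
(no output)
```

View pics/crop0.png

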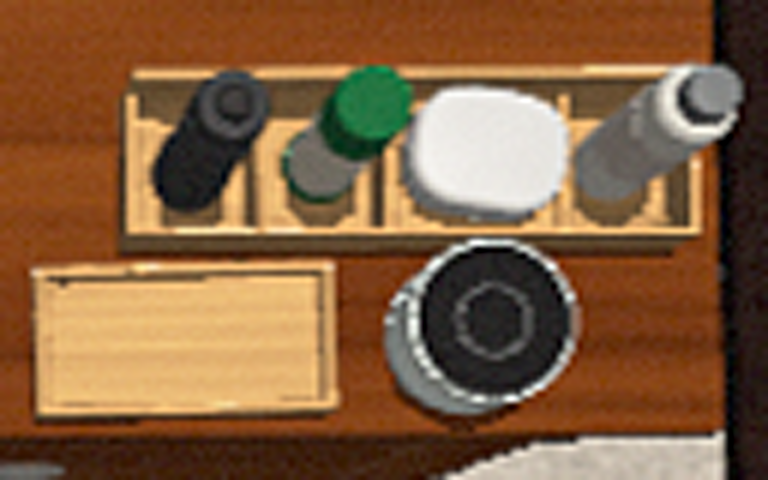

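```bash
cat > h.py <<'E'
import numpy as np
def ray(s,px,z):
    K,T=s["K"],s["pose"];d=T[:3,:3]@np.linalg.inv(K)@np.array([px[0],px[1],1.]);o=T[:3,3]
    return o+d*(z-o[2])/d[2]
E
python3 - <<'E'
import numpy as np
from h import ray
s=np.load("pics/top0.npz")
for n,u,v,z in [("glue",372,104,.093),("bottle",712,95,.105),("torch",237,100,.106),("case",490,148,.042),("stand",494,320,.04),
 ("tr",32,268,.014),("tr",333,262,.014),("tr",338,410,.014),("tr",36,416,.014),("cadFL",122,240,.026),("cadFR",702,236,.026),("cadBL",130,72,.042)]:
    print(n,np.round(ray(s,(288+(u+.5)/6-.5,100+(v+.5)/6-.5),z)*1000,1))
E
```

```text
glue [ 543.5 -247.4   93. ]
bottle [ 544.6 -355.1  105. ]
torch [ 540.6 -200.3  106. ]
case [ 542.5 -301.7   42. ]
stand [ 481.  -303.6   40. ]
tr [ 502.4 -141.5   14. ]
tr [ 506.3 -252.4   14. ]
tr [ 451.3 -254.4   14. ]
tr [ 447.3 -143.6   14. ]
cadFL [ 510.8 -173.1   26. ]
cadFR [ 515.4 -382.8   26. ]
cadBL [ 568.3 -173.4   42. ]
```

The crop shows the glue cap at (372,104), the bottle cap at (712,95), the case at (490,148) and the stand ring at (494,320). The tray corners are at (32,268) to (338,410). The torch is in the end well, so the glue stick and the bottle are the two to move. I'll take the bottle first.

```bash
cat >> h.py <<'E'
import json,os
from scipy.spatial.transform import Rotation as Rn
def Rdown(yaw,lean=0,roll=0):
    "tool down at yaw; lean: about tool y (closing axis); roll: about tool x (deg)"
    return Rn.from_euler('xyz',[180,0,yaw],degrees=True)*Rn.from_euler('y',lean,degrees=True)*Rn.from_euler('x',roll,degrees=True)
def load():
    if os.path.exists("cmd.json"):
        d=json.load(open("cmd.json"));return np.array(d["p"]),Rn.from_quat(d["q"])
    return np.array([.164,-.655,.227]),Rdown(-165.98)
def plan(segs,save=True):
    "segs: list of (xyz mm, Rot, nrows, hold); prints calls of <=8 rows"
    p,R=load();rows=[]
    for x,Rt,n,hold in segs:
        x=np.array(x)/1000;dr=(R.inv()*Rt).as_rotvec()
        for i in range(1,n+1): rows.append((p+(x-p)*i/n,R*Rn.from_rotvec(dr*i/n)))
        rows+= [(x,Rt)]*hold; p,R=x,Rt
    p,R=load()
    for k in range(0,len(rows),8):
        out=[]
        for x,Rt in rows[k:k+8]:
            out.append(list(np.round(R.inv().apply(x-p)*100,2)+0.)+list(np.round((R.inv()*Rt).as_rotvec(degrees=True),1)+0.))
        print([[float(v) for v in r] for r in out])
        l=out[-1];p=p+R.apply(np.array(l[:3])/100);R=R*Rn.from_rotvec(np.array(l[3:]),degrees=True)
    if save: json.dump({"p":p.tolist(),"q":R.as_quat().tolist()},open("cmd.json","w"))
def check():
    from plant import ctrl
    o=ctrl.get_obs();p,R=load()
    print("t",round(o["clock"],2),"err mm",np.round((o["tool_pos"]-p)*1000,1),"rpy",np.round(o["orientation"],1),"open",round(o["opening"],4),"gf",round(o["gripper_force"],1),"F",np.round(o["force"],1))
E
python3 - <<'E'
from h import *
plan([([545,-355,230],Rdown(-178.74),15,1)])
s=np.load("pics/top0.npz")
for u,v in((485,133),(607,133),(487,110)):
  for z in(0,.1,.3): print((u,v),z,np.round(ray(s,(u*.64,v*.64),z)*1000))
E
```

```text
[[-2.95, 1.33, -0.02, 0.0, 0.0, 0.9], [-5.9, 2.65, -0.04, 0.0, 0.0, 1.7], [-8.85, 3.98, -0.06, 0.0, 0.0, 2.6], [-11.8, 5.3, -0.08, 0.0, 0.0, 3.4], [-14.74, 6.63, -0.1, 0.0, 0.0, 4.3], [-17.69, 7.95, -0.12, 0.0, 0.0, 5.1], [-20.64, 9.28, -0.14, 0.0, 0.0, 6.0], [-23.59, 10.6, -0.16, 0.0, 0.0, 6.8]]
[[-2.77, 1.67, -0.02, 0.0, 0.0, 0.9], [-5.54, 3.33, -0.04, 0.0, 0.0, 1.7], [-8.31, 5.0, -0.06, 0.0, 0.0, 2.6], [-11.09, 6.66, -0.08, 0.0, 0.0, 3.4], [-13.86, 8.33, -0.1, 0.0, 0.0, 4.3], [-16.63, 9.99, -0.12, 0.0, 0.0, 5.1], [-19.4, 11.66, -0.14, 0.0, 0.0, 6.0], [-19.4, 11.66, -0.14, 0.0, 0.0, 6.0]]
(485, 133) 0 [ 642. -181.    0.]
(485, 133) 0.1 [ 605. -168.  100.]
(485, 133) 0.3 [ 530. -142.  300.]
(607, 133) 0 [ 644. -358.    0.]
(607, 133) 0.1 [ 607. -323.  100.]
(607, 133) 0.3 [ 532. -252.  300.]
(487, 110) 0 [ 677. -183.    0.]
(487, 110) 0.1 [ 635. -170.  100.]
(487, 110) 0.3 [ 552. -143.  300.]
```

{"method": "send_rows", "body": {
  "plan": [
    [[-2.95,1.33,-0.02,0.0,0.0,0.9],[-5.9,2.65,-0.04,0.0,0.0,1.7],[-8.85,3.98,-0.06,0.0,0.0,2.6],[-11.8,5.3,-0.08,0.0,0.0,3.4],[-14.74,6.63,-0.1,0.0,0.0,4.3],[-17.69,7.95,-0.12,0.0,0.0,5.1],[-20.64,9.28,-0.14,0.0,0.0,6.0],[-23.59,10.6,-0.16,0.0,0.0,6.8]]
  ],
  "fingers": 1
}}

```text
clock: 0.77
tool_pos: [0.3676, -0.4935, 0.2279]
orientation: [180.0, -0.0, -172.8]
force: [0.3, 0.4, -0.4]
opening: 0.0876
gripper_force: 0.0
```

{"method": "send_rows", "body": {
  "plan": [
    [[-2.77,1.67,-0.02,0.0,0.0,0.9],[-5.54,3.33,-0.04,0.0,0.0,1.7],[-8.31,5.0,-0.06,0.0,0.0,2.6],[-11.09,6.66,-0.08,0.0,0.0,3.4],[-13.86,8.33,-0.1,0.0,0.0,4.3],[-16.63,9.99,-0.12,0.0,0.0,5.1],[-19.4,11.66,-0.14,0.0,0.0,6.0],[-19.4,11.66,-0.14,0.0,0.0,6.0]]
  ]
}}

```text
clock: 1.43
tool_pos: [0.5482, -0.3515, 0.2286]
orientation: [180.0, -0.0, -178.6]
force: [-0.4, -0.9, -0.0]
opening: 0.0875
gripper_force: 0.0
```

Run:
```python
from h import *
import cv2
from plant import ctrl
check()
s=ctrl.snapshot("wrist");np.savez("pics/w1.npz",**s);cv2.imwrite("pics/w1.png",cv2.resize(s["img"][:,:,::-1],(800,600),interpolation=cv2.INTER_CUBIC));print(np.round(s["pose"],3))
```

```text
t 1.43 err mm [ 3.2  3.4 -1.4] rpy [ 180.    -0.  -178.6] open 0.0875 gf 0.0 F [-0.4 -0.9 -0. ]
[[-0.024  0.959  0.282  0.471]
 [ 1.     0.023  0.007 -0.353]
 [ 0.     0.282 -0.959  0.387]
 [ 0.     0.     0.     1.   ]]
```

View pics/w1.png

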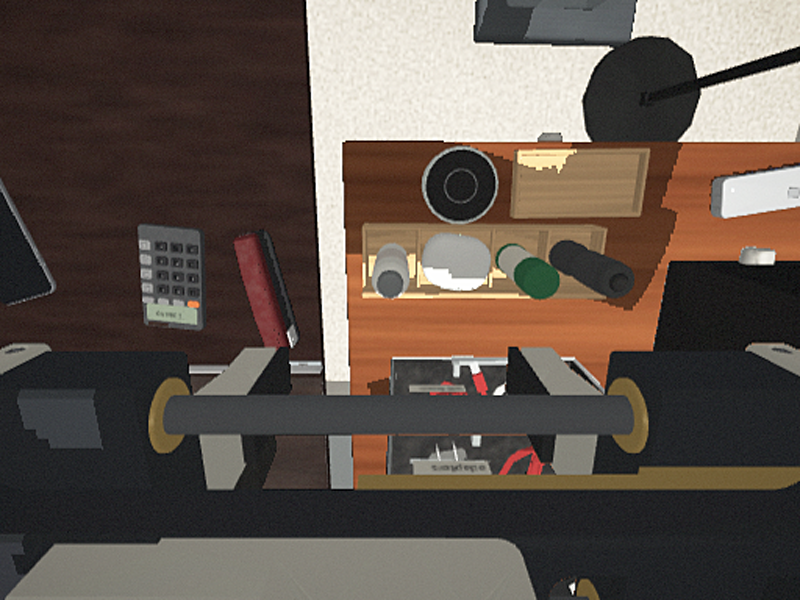

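The wrist view shows the bottle cap at (391,282), glue cap at (537,278), torch end at (619,283), stand ring at (460,185) and the tray from (512,150) to (648,215). I'll check these against the top view.

Run:
```python
from h import *
check()
s=np.load("pics/w1.npz")
for n,u,v,z in [("bottle",391,282,.105),("glue",537,278,.093),("torch",619,283,.106),("stand",460,185,.04),("tr",513,151,.014),("tr",648,149,.014),("tr",643,216,.014),("tr",512,218,.014),("caseL",421,262,.035),("caseR",491,262,.035)]:
    print(n,np.round(ray(s,((u+.5)*.64-.5,(v+.5)*.64-.5),z)*1000,1))
plan([([544.5,-355,120],Rdown(-178.74),4,1),([544.5,-355,55],Rdown(-178.74),3,0)])
```

```text
t 1.48 err mm [ 1.4  2.3 -1.4] rpy [ 1.800e+02 -1.000e-01 -1.786e+02] open 0.0877 gf 0.0 F [-1.2 -0.9 -0. ]
bottle [ 543.  -356.2  105. ]
glue [ 540.6 -252.9   93. ]
torch [ 539.7 -201.2  106. ]
stand [ 479.6 -304.1   40. ]
tr [ 452.  -258.4   14. ]
tr [ 447.7 -146.9   14. ]
tr [ 502.2 -140.9   14. ]
tr [ 506.7 -253.7   14. ]
caseL [ 543.  -332.1   35. ]
caseR [ 541.5 -273.3   35. ]
[[0.01, 0.0, 2.75, 0.0, 0.0, 0.0], [0.03, 0.0, 5.5, 0.0, 0.0, 0.0], [0.04, 0.0, 8.25, 0.0, 0.0, 0.0], [0.05, 0.0, 11.0, 0.0, 0.0, 0.0], [0.05, 0.0, 11.0, 0.0, 0.0, 0.0], [0.05, 0.0, 13.17, 0.0, 0.0, 0.0], [0.05, 0.0, 15.33, 0.0, 0.0, 0.0], [0.05, 0.0, 17.5, 0.0, 0.0, 0.0]]
```

{"method": "send_rows", "body": {
  "plan": [
    [[0.01,0.0,2.75,0.0,0.0,0.0],[0.03,0.0,5.5,0.0,0.0,0.0],[0.04,0.0,8.25,0.0,0.0,0.0],[0.05,0.0,11.0,0.0,0.0,0.0],[0.05,0.0,11.0,0.0,0.0,0.0],[0.05,0.0,13.17,0.0,0.0,0.0],[0.05,0.0,15.33,0.0,0.0,0.0],[0.05,0.0,17.5,0.0,0.0,0.0]]
  ]
}}

```text
clock: 2.15
tool_pos: [0.5446, -0.3556, 0.0556]
orientation: [-179.9, 0.1, -178.8]
force: [-0.1, -0.0, -0.4]
opening: 0.0876
gripper_force: 0.0
```

{"method": "send_rows", "body": {
  "plan": [
    [[0,0,0,0,0,0],[0,0,0,0,0,0],[0,0,0,0,0,0],[0,0,0,0,0,0],[0,0,0,0,0,0]]
  ]
}}

```text
clock: 2.57
tool_pos: [0.545, -0.3552, 0.0565]
orientation: [-179.9, 0.1, -178.8]
force: [0.0, -0.3, 0.3]
opening: 0.0877
gripper_force: 0.0
```

```bash
python3 -c "
from h import *
check()"
```

```text
t 2.57 err mm [ 0.5 -0.3  1.5] rpy [-1.799e+02  1.000e-01 -1.788e+02] open 0.0877 gf 0.0 F [ 0.  -0.3  0.3]
```

{"method": "send_rows", "body": {
  "plan": [
    [[0,0,0,0,0,0],[0,0,0,0,0,0],[0,0,0,0,0,0],[0,0,0,0,0,0],[0,0,0,0,0,0],[0,0,0,0,0,0],[0,0,0,0,0,0],[0,0,0,0,0,0]]
  ],
  "fingers": 0
}}

```text
clock: 3.23
tool_pos: [0.544, -0.3548, 0.0545]
orientation: [180.0, -0.0, -178.8]
force: [0.5, -0.8, 0.9]
opening: 0.0398
gripper_force: 0.0
```

Run:
```python
from h import *
check()
R=Rdown(-178.74)
plan([([544.5,-355,160],R,7,1),([478,-231,170],R,6,2),([478,-231,75],R,4,1),([478,-231,57.5],R,2,1)])
```

```text
t 3.23 err mm [-0.5  0.2 -0.5] rpy [ 180.    -0.  -178.8] open 0.0398 gf 0.0 F [ 0.5 -0.8  0.9]
[[0.0, 0.0, -1.5, 0.0, 0.0, 0.0], [0.0, 0.0, -3.0, 0.0, 0.0, 0.0], [0.0, 0.0, -4.5, 0.0, 0.0, 0.0], [0.0, 0.0, -6.0, 0.0, 0.0, 0.0], [0.0, 0.0, -7.5, 0.0, 0.0, 0.0], [0.0, 0.0, -9.0, 0.0, 0.0, 0.0], [0.0, 0.0, -10.5, 0.0, 0.0, 0.0], [0.0, 0.0, -10.5, 0.0, 0.0, 0.0]]
[[1.06, 2.09, -0.17, 0.0, 0.0, 0.0], [2.13, 4.18, -0.33, 0.0, 0.0, 0.0], [3.19, 6.27, -0.5, 0.0, 0.0, 0.0], [4.26, 8.36, -0.67, 0.0, 0.0, 0.0], [5.32, 10.45, -0.83, 0.0, 0.0, 0.0], [6.38, 12.53, -1.0, 0.0, 0.0, 0.0], [6.38, 12.53, -1.0, 0.0, 0.0, 0.0], [6.38, 12.53, -1.0, 0.0, 0.0, 0.0]]
[[0.0, 0.0, 2.38, 0.0, 0.0, 0.0], [0.0, 0.0, 4.75, 0.0, 0.0, 0.0], [0.0, 0.0, 7.13, 0.0, 0.0, 0.0], [0.0, 0.0, 9.5, 0.0, 0.0, 0.0], [0.0, 0.0, 9.5, 0.0, 0.0, 0.0], [0.0, 0.0, 10.38, 0.0, 0.0, 0.0], [0.0, 0.0, 11.25, 0.0, 0.0, 0.0], [0.0, 0.0, 11.25, 0.0, 0.0, 0.0]]
```

{"method": "send_rows", "body": {
  "plan": [
    [[0,0,0,0,0,0],[0,0,0,0,0,0],[0,0,0,0,0,0],[0,0,0,0,0,0],[0,0,0,0,0,0]]
  ]
}}

```text
clock: 3.65
tool_pos: [0.5441, -0.3547, 0.0545]
orientation: [180.0, -0.0, -178.8]
force: [0.6, 0.3, 0.4]
opening: 0.0274
gripper_force: 29.9
```

{"method": "send_rows", "body": {
  "plan": [
    [[0.0,0.0,-1.5,0.0,0.0,0.0],[0.0,0.0,-3.0,0.0,0.0,0.0],[0.0,0.0,-4.5,0.0,0.0,0.0],[0.0,0.0,-6.0,0.0,0.0,0.0],[0.0,0.0,-7.5,0.0,0.0,0.0],[0.0,0.0,-9.0,0.0,0.0,0.0],[0.0,0.0,-10.5,0.0,0.0,0.0],[0.0,0.0,-10.5,0.0,0.0,0.0]]
  ]
}}

```text
clock: 4.32
tool_pos: [0.5454, -0.3556, 0.1628]
orientation: [-179.9, 0.2, -178.8]
force: [1.0, -1.2, 0.7]
opening: 0.027
gripper_force: 29.9
```

{"method": "send_rows", "body": {
  "plan": [
    [[1.06,2.09,-0.17,0.0,0.0,0.0],[2.13,4.18,-0.33,0.0,0.0,0.0],[3.19,6.27,-0.5,0.0,0.0,0.0],[4.26,8.36,-0.67,0.0,0.0,0.0],[5.32,10.45,-0.83,0.0,0.0,0.0],[6.38,12.53,-1.0,0.0,0.0,0.0],[6.38,12.53,-1.0,0.0,0.0,0.0],[6.38,12.53,-1.0,0.0,0.0,0.0]]
  ]
}}

```text
clock: 4.98
tool_pos: [0.4771, -0.23, 0.1695]
orientation: [180.0, 0.0, -178.7]
force: [0.3, 0.7, -0.8]
opening: 0.0273
gripper_force: 29.9
```

{"method": "send_rows", "body": {
  "plan": [
    [[0.0,0.0,2.38,0.0,0.0,0.0],[0.0,0.0,4.75,0.0,0.0,0.0],[0.0,0.0,7.13,0.0,0.0,0.0],[0.0,0.0,9.5,0.0,0.0,0.0],[0.0,0.0,9.5,0.0,0.0,0.0],[0.0,0.0,10.38,0.0,0.0,0.0],[0.0,0.0,11.25,0.0,0.0,0.0],[0.0,0.0,11.25,0.0,0.0,0.0]]
  ]
}}

```text
clock: 5.65
tool_pos: [0.4783, -0.2313, 0.0568]
orientation: [-180.0, 0.0, -178.8]
force: [-0.9, -0.5, -0.4]
opening: 0.0274
gripper_force: 30.0
```

{"method": "send_rows", "body": {
  "plan": [
    [[0,0,0,0,0,0],[0,0,0,0,0,0],[0,0,0,0,0,0]]
  ]
}}

```text
clock: 5.9
tool_pos: [0.4779, -0.2309, 0.0577]
orientation: [-180.0, 0.1, -178.8]
force: [0.8, 0.1, -0.4]
opening: 0.0273
gripper_force: 30.0
```

Run:
```python
from h import *
check()
R=Rdown(-178.74)
plan([([478,-231,165],R,5,1)])
```

```text
t 5.9 err mm [-0.2  0.2  0.2] rpy [-1.800e+02  1.000e-01 -1.788e+02] open 0.0273 gf 30.0 F [ 0.8  0.1 -0.4]
[[0.0, 0.0, -2.15, 0.0, 0.0, 0.0], [0.0, 0.0, -4.3, 0.0, 0.0, 0.0], [0.0, 0.0, -6.45, 0.0, 0.0, 0.0], [0.0, 0.0, -8.6, 0.0, 0.0, 0.0], [0.0, 0.0, -10.75, 0.0, 0.0, 0.0], [0.0, 0.0, -10.75, 0.0, 0.0, 0.0]]
```

{"method": "send_rows", "body": {
  "plan": [
    [[0,0,0,0,0,0],[0,0,0,0,0,0],[0,0,0,0,0,0],[0,0,0,0,0,0],[0,0,0,0,0,0],[0,0,0,0,0,0]]
  ],
  "fingers": 0.8
}}

```text
clock: 6.4
tool_pos: [0.4776, -0.2309, 0.0571]
orientation: [-180.0, 0.0, -178.8]
force: [-0.1, -0.2, -0.3]
opening: 0.0615
gripper_force: 0.0
```

{"method": "send_rows", "body": {
  "plan": [
    [[0.0,0.0,-2.15,0.0,0.0,0.0],[0.0,0.0,-4.3,0.0,0.0,0.0],[0.0,0.0,-6.45,0.0,0.0,0.0],[0.0,0.0,-8.6,0.0,0.0,0.0],[0.0,0.0,-10.75,0.0,0.0,0.0],[0.0,0.0,-10.75,0.0,0.0,0.0]]
  ]
}}

```text
clock: 6.9
tool_pos: [0.4799, -0.2316, 0.169]
orientation: [-179.9, 0.4, -178.7]
force: [0.9, -0.2, 0.8]
opening: 0.0699
gripper_force: 0.0
```

Run:
```python
from h import *
import cv2
from plant import ctrl
check()
s=ctrl.snapshot("wrist");np.savez("pics/w2.npz",**s);cv2.imwrite("pics/w2.png",cv2.resize(s["img"][:,:,::-1],(800,600),interpolation=cv2.INTER_CUBIC))
for th in(-40,):
  R=Rdown(-140,0); 
  for l in(20,-20): print(l,Rdown(-140,l).apply([0,0,-1]), Rdown(-140,l).apply([0,1,0]))
```

```text
t 6.9 err mm [ 1.9 -0.5  4. ] rpy [-179.9    0.4 -178.7] open 0.0699 gf 0.0 F [ 0.9 -0.2  0.8]
20 [0.26200263 0.21984631 0.93969262] [-6.42787610e-01  7.66044443e-01  1.38777878e-16]
-20 [-0.26200263 -0.21984631  0.93969262] [-6.42787610e-01  7.66044443e-01  1.11022302e-16]
```

View pics/w2.png

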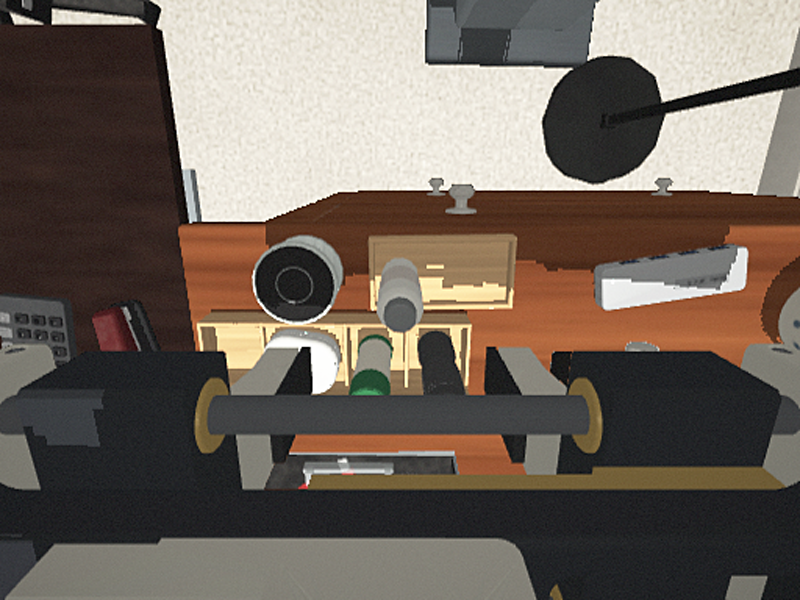

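The bottle stands upright in the tray, with its cap at (400,313). The glue cap is near column 370 and the torch near column 443.

Run:
```python
from h import *
s=np.load("pics/w2.npz")
for n,u,v,z in [("glue",370,385,.093),("bottle",400,313,.107),("torch",443,385,.106),("torchmid",438,352,.07),("stand",293,284,.04)]:
    print(n,np.round(ray(s,((u+.5)*.64-.5,(v+.5)*.64-.5),z)*1000,1))
R=Rdown(-140,-20)
plan([([490,-270,185],R,6,0),([543,-248.5,160],R,3,2)])
```

```text
glue [ 528.3 -247.5   93. ]
bottle [ 476.7 -230.4  107. ]
torch [ 520.3 -204.6  106. ]
torchmid [ 515.7 -204.6   70. ]
stand [ 480.  -304.7   40. ]
[[-0.19, -0.65, -0.33, -1.1, -3.2, -6.4], [-0.37, -1.31, -0.67, -2.3, -6.4, -12.8], [-0.56, -1.96, -1.0, -3.4, -9.6, -19.2], [-0.74, -2.61, -1.33, -4.5, -12.8, -25.6], [-0.93, -3.27, -1.67, -5.6, -16.0, -32.0], [-1.11, -3.92, -2.0, -6.8, -19.2, -38.4], [-2.89, -3.24, -1.17, -6.8, -19.2, -38.4], [-4.68, -2.56, -0.33, -6.8, -19.2, -38.4]]
[[-1.42, -0.59, 1.4, 0.0, 0.0, 0.0], [-1.42, -0.59, 1.4, 0.0, 0.0, 0.0], [-1.42, -0.59, 1.4, 0.0, 0.0, 0.0]]
```

Run:
```python
from h import *
json.dump({"p":[.478,-.231,.165],"q":Rdown(-178.74).as_quat().tolist()},open("cmd.json","w"))
check()
R=Rdown(-136,-20)
plan([([500,-275,195],R,7,1),([544,-246.7,160],R,4,4)])
```

```text
t 6.95 err mm [ 1.  -0.1  1.9] rpy [-179.9    0.3 -178.8] open 0.07 gf 0.0 F [ 0.2  0.4 -0.4]
[[-0.3, -0.64, -0.43, -1.1, -2.7, -6.0], [-0.6, -1.27, -0.86, -2.1, -5.4, -12.1], [-0.9, -1.91, -1.29, -3.2, -8.2, -18.1], [-1.2, -2.54, -1.71, -4.3, -10.9, -24.2], [-1.5, -3.18, -2.14, -5.3, -13.6, -30.2], [-1.8, -3.81, -2.57, -6.4, -16.3, -36.3], [-2.1, -4.45, -3.0, -7.5, -19.1, -42.3], [-2.1, -4.45, -3.0, -7.5, -19.1, -42.3]]
[[-0.91, -0.26, 1.26, 0.0, 0.1, 0.0], [-1.81, -0.51, 2.52, 0.0, 0.1, 0.0], [-2.72, -0.77, 3.79, 0.0, 0.1, 0.0], [-3.62, -1.02, 5.05, 0.0, 0.1, 0.0], [-3.62, -1.02, 5.05, 0.0, 0.1, 0.0], [-3.62, -1.02, 5.05, 0.0, 0.1, 0.0], [-3.62, -1.02, 5.05, 0.0, 0.1, 0.0], [-3.62, -1.02, 5.05, 0.0, 0.1, 0.0]]
```

{"method": "send_rows", "body": {
  "plan": [
    [[-0.3,-0.64,-0.43,-1.1,-2.7,-6.0],[-0.6,-1.27,-0.86,-2.1,-5.4,-12.1],[-0.9,-1.91,-1.29,-3.2,-8.2,-18.1],[-1.2,-2.54,-1.71,-4.3,-10.9,-24.2],[-1.5,-3.18,-2.14,-5.3,-13.6,-30.2],[-1.8,-3.81,-2.57,-6.4,-16.3,-36.3],[-2.1,-4.45,-3.0,-7.5,-19.1,-42.3],[-2.1,-4.45,-3.0,-7.5,-19.1,-42.3]]
  ],
  "fingers": 0.55
}}

```text
clock: 7.62
tool_pos: [0.4996, -0.2769, 0.194]
orientation: [-179.9, 20.2, -135.6]
force: [0.9, -0.6, 0.2]
opening: 0.0484
gripper_force: 0.0
```

{"method": "send_rows", "body": {
  "plan": [
    [[-0.91,-0.26,1.26,0.0,0.1,0.0],[-1.81,-0.51,2.52,0.0,0.1,0.0],[-2.72,-0.77,3.79,0.0,0.1,0.0],[-3.62,-1.02,5.05,0.0,0.1,0.0],[-3.62,-1.02,5.05,0.0,0.1,0.0],[-3.62,-1.02,5.05,0.0,0.1,0.0],[-3.62,-1.02,5.05,0.0,0.1,0.0],[-3.62,-1.02,5.05,0.0,0.1,0.0]]
  ]
}}

```text
clock: 8.28
tool_pos: [0.5437, -0.2463, 0.1597]
orientation: [180.0, 19.9, -136.0]
force: [-0.7, 0.2, 0.5]
opening: 0.0477
gripper_force: 0.0
```

Run:
```python
from h import *
import cv2
from plant import ctrl
check()
for n in("wrist","top"):
    s=ctrl.snapshot(n);np.savez(f"pics/{n}3.npz",**s)
    im=s["img"][:,:,::-1]
    if n=="top": im=cv2.resize(im[80:200,272:432],None,fx=5,fy=5,interpolation=cv2.INTER_CUBIC)
    else: im=cv2.resize(im,(800,600))
    cv2.imwrite(f"pics/{n}3.png",im)
plan([([544,-246.7,110],Rdown(-136,-20),4,2)])
```

```text
t 8.28 err mm [-0.3  0.4 -0.2] rpy [ 180.    19.9 -136. ] open 0.0477 gf 0.0 F [-0.7  0.2  0.5]
[[0.43, 0.0, 1.17, 0.0, 0.0, 0.0], [0.85, 0.0, 2.35, 0.0, 0.0, 0.0], [1.28, 0.0, 3.52, 0.0, 0.0, 0.0], [1.7, 0.0, 4.7, 0.0, 0.0, 0.0], [1.7, 0.0, 4.7, 0.0, 0.0, 0.0], [1.7, 0.0, 4.7, 0.0, 0.0, 0.0]]
```

View pics/top3.png

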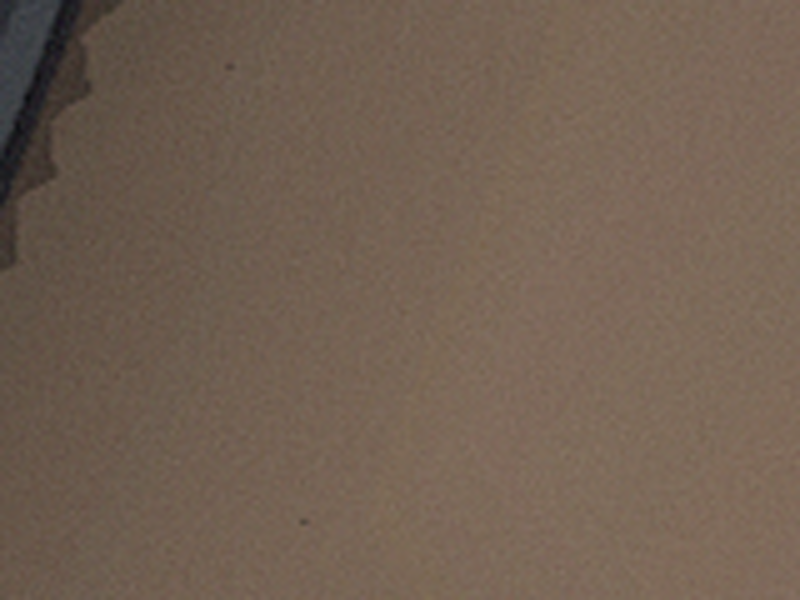

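The arm fills the top view, so that picture tells me nothing. I'll descend carefully and watch the force.

{"method": "send_rows", "body": {
  "plan": [
    [[0.43,0.0,1.17,0.0,0.0,0.0],[0.85,0.0,2.35,0.0,0.0,0.0],[1.28,0.0,3.52,0.0,0.0,0.0],[1.7,0.0,4.7,0.0,0.0,0.0],[1.7,0.0,4.7,0.0,0.0,0.0],[1.7,0.0,4.7,0.0,0.0,0.0]]
  ]
}}

```text
clock: 8.88
tool_pos: [0.5428, -0.2464, 0.108]
orientation: [179.8, 19.9, -136.1]
force: [0.0, -0.3, 0.1]
opening: 0.0483
gripper_force: 0.0
```

View pics/wrist3.png

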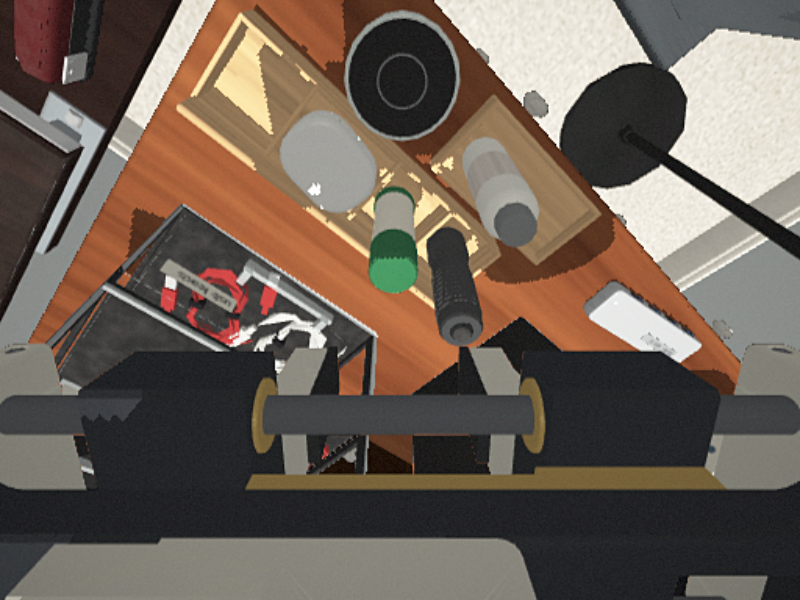

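Run:
```python
from h import *
check()
plan([([544,-246.7,88],Rdown(-136,-20),4,3)])
plan([([544,-246.7,64],Rdown(-136,-20),4,3)])
```

```text
t 8.88 err mm [-1.2  0.2 -2. ] rpy [ 179.8   19.9 -136.1] open 0.0483 gf 0.0 F [ 0.  -0.3  0.1]
[[0.19, 0.0, 0.52, 0.0, 0.0, 0.0], [0.38, 0.0, 1.03, 0.0, 0.0, 0.0], [0.56, 0.0, 1.55, 0.0, 0.0, 0.0], [0.75, -0.01, 2.07, 0.0, 0.0, 0.0], [0.75, -0.01, 2.07, 0.0, 0.0, 0.0], [0.75, -0.01, 2.07, 0.0, 0.0, 0.0], [0.75, -0.01, 2.07, 0.0, 0.0, 0.0]]
[[0.21, 0.0, 0.56, 0.0, 0.0, 0.0], [0.41, 0.0, 1.13, 0.0, 0.0, 0.0], [0.62, 0.0, 1.69, 0.0, 0.0, 0.0], [0.82, 0.0, 2.25, 0.0, 0.0, 0.0], [0.82, 0.0, 2.25, 0.0, 0.0, 0.0], [0.82, 0.0, 2.25, 0.0, 0.0, 0.0], [0.82, 0.0, 2.25, 0.0, 0.0, 0.0]]
```

The wrist view shows the glue cap top at (393,272) and the torch end at (461,328), with the fingers centred near column 398. The bottle is upright in the tray.

Run:
```python
from h import *
s=np.load("pics/wrist3.npz")
for n,u,v,z in [("glue",394,274,.093),("torch",461,330,.106),("bottle",516,225,.107),("stand",403,80,.04),("towertopfront",375,336,.307),("towerbot?",363,468,.0)]:
    print(n,np.round(ray(s,((u+.5)*.64-.5,(v+.5)*.64-.5),z)*1000,1))
```

```text
glue [ 543.1 -248.7   93. ]
torch [ 537.8 -203.2  106. ]
bottle [ 478.6 -233.5  107. ]
stand [ 479.3 -303.9   40. ]
towertopfront [ 435.8 -347.2  307. ]
towerbot? [807.4 -46.8   0. ]
```

{"method": "send_rows", "body": {
  "plan": [
    [[0.19,0.0,0.52,0.0,0.0,0.0],[0.38,0.0,1.03,0.0,0.0,0.0],[0.56,0.0,1.55,0.0,0.0,0.0],[0.75,-0.01,2.07,0.0,0.0,0.0],[0.75,-0.01,2.07,0.0,0.0,0.0],[0.75,-0.01,2.07,0.0,0.0,0.0],[0.75,-0.01,2.07,0.0,0.0,0.0]]
  ]
}}

```text
clock: 9.47
tool_pos: [0.5437, -0.2467, 0.0877]
orientation: [180.0, 20.0, -136.0]
force: [-0.3, -0.0, -0.0]
opening: 0.0485
gripper_force: 0.0
```

Run:
```python
from h import *
R=Rdown(-136,-20)
json.dump({"p":[.544,-.2467,.088],"q":R.as_quat().tolist()},open("cmd.json","w"))
check()
plan([([542,-249,86],R,2,0),([542,-249,64],R,4,2)])
```

```text
t 9.47 err mm [-0.3 -0.  -0.3] rpy [ 180.   20. -136.] open 0.0485 gf 0.0 F [-0.3 -0.  -0. ]
[[0.18, -0.01, 0.04, 0.0, 0.0, 0.0], [0.35, -0.03, 0.08, 0.0, 0.0, 0.0], [0.54, -0.03, 0.6, 0.0, 0.0, 0.0], [0.73, -0.03, 1.12, 0.0, 0.0, 0.0], [0.92, -0.03, 1.63, 0.0, 0.0, 0.0], [1.11, -0.03, 2.15, 0.0, 0.0, 0.0], [1.11, -0.03, 2.15, 0.0, 0.0, 0.0], [1.11, -0.03, 2.15, 0.0, 0.0, 0.0]]
```

{"method": "send_rows", "body": {
  "plan": [
    [[0.18,-0.01,0.04,0.0,0.0,0.0],[0.35,-0.03,0.08,0.0,0.0,0.0],[0.54,-0.03,0.6,0.0,0.0,0.0],[0.73,-0.03,1.12,0.0,0.0,0.0],[0.92,-0.03,1.63,0.0,0.0,0.0],[1.11,-0.03,2.15,0.0,0.0,0.0],[1.11,-0.03,2.15,0.0,0.0,0.0],[1.11,-0.03,2.15,0.0,0.0,0.0]]
  ]
}}

```text
clock: 10.13
tool_pos: [0.5413, -0.2489, 0.0628]
orientation: [179.9, 19.9, -136.1]
force: [0.3, 0.8, 0.2]
opening: 0.0481
gripper_force: 0.0
```

Run:
```python
from h import *
from plant import ctrl
import cv2
check()
s=ctrl.snapshot("wrist");cv2.imwrite("pics/w4.png",cv2.resize(s["img"][:,:,::-1],(800,600)))
```

```text
t 10.13 err mm [-0.7  0.2 -1.2] rpy [ 179.9   19.9 -136.1] open 0.0481 gf 0.0 F [0.3 0.8 0.2]
```

View pics/w4.png

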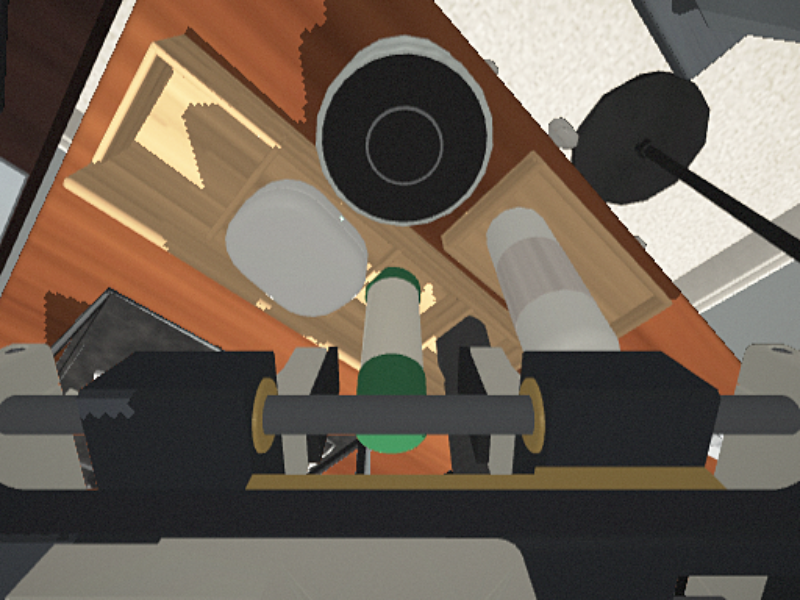

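The glue stick sits centred between the fingers (column 391), and the torch is beside the right finger with a gap. I'll grip it now.

{"method": "send_rows", "body": {
  "plan": [
    [[0,0,0,0,0,0],[0,0,0,0,0,0],[0,0,0,0,0,0],[0,0,0,0,0,0],[0,0,0,0,0,0],[0,0,0,0,0,0],[0,0,0,0,0,0]]
  ],
  "fingers": 0
}}

```text
clock: 10.77
tool_pos: [0.5417, -0.249, 0.0637]
orientation: [180.0, 20.0, -136.0]
force: [0.5, -0.4, 0.8]
opening: 0.0265
gripper_force: 29.9
```

Run:
```python
from h import *
check()
R=Rdown(-136,-20)
plan([([542,-249,180],R,7,1),([474.5,-165,180],R,6,2),([474.5,-165,85],R,5,1),([474.5,-165,67],R,3,3)])
```

```text
t 10.77 err mm [-0.3  0.  -0.3] rpy [ 180.   20. -136.] open 0.0265 gf 29.9 F [ 0.5 -0.4  0.8]
[[-0.57, 0.0, -1.56, 0.0, 0.0, 0.0], [-1.13, 0.0, -3.11, 0.0, 0.0, 0.0], [-1.7, 0.0, -4.67, 0.0, 0.0, 0.0], [-2.27, 0.0, -6.23, 0.0, 0.0, 0.0], [-2.84, 0.0, -7.79, 0.0, 0.0, 0.0], [-3.4, 0.0, -9.34, 0.0, 0.0, 0.0], [-3.97, 0.0, -10.9, 0.0, 0.0, 0.0], [-3.97, 0.0, -10.9, 0.0, 0.0, 0.0]]
[[-0.15, 1.79, 0.06, 0.0, 0.0, 0.0], [-0.31, 3.58, 0.11, 0.0, 0.0, 0.0], [-0.46, 5.37, 0.17, 0.0, 0.0, 0.0], [-0.61, 7.16, 0.22, 0.0, 0.0, 0.0], [-0.77, 8.95, 0.28, 0.0, 0.0, 0.0], [-0.92, 10.73, 0.34, 0.0, 0.0, 0.0], [-0.92, 10.73, 0.34, 0.0, 0.0, 0.0], [-0.92, 10.73, 0.34, 0.0, 0.0, 0.0]]
[[0.65, 0.0, 1.78, 0.0, 0.0, 0.0], [1.3, 0.0, 3.57, 0.0, 0.0, 0.0], [1.95, 0.0, 5.35, 0.0, 0.0, 0.0], [2.6, 0.0, 7.14, 0.0, 0.0, 0.0], [3.25, 0.0, 8.92, 0.0, 0.0, 0.0], [3.25, 0.0, 8.92, 0.0, 0.0, 0.0], [3.45, 0.0, 9.49, 0.0, 0.0, 0.0], [3.66, 0.0, 10.05, 0.0, 0.0, 0.0]]
[[0.2, 0.0, 0.56, 0.0, 0.0, 0.0], [0.2, 0.0, 0.56, 0.0, 0.0, 0.0], [0.2, 0.0, 0.56, 0.0, 0.0, 0.0], [0.2, 0.0, 0.56, 0.0, 0.0, 0.0]]
```

{"method": "send_rows", "body": {
  "plan": [
    [[-0.57,0.0,-1.56,0.0,0.0,0.0],[-1.13,0.0,-3.11,0.0,0.0,0.0],[-1.7,0.0,-4.67,0.0,0.0,0.0],[-2.27,0.0,-6.23,0.0,0.0,0.0],[-2.84,0.0,-7.79,0.0,0.0,0.0],[-3.4,0.0,-9.34,0.0,0.0,0.0],[-3.97,0.0,-10.9,0.0,0.0,0.0],[-3.97,0.0,-10.9,0.0,0.0,0.0]]
  ]
}}

```text
clock: 11.43
tool_pos: [0.5431, -0.2498, 0.1833]
orientation: [-179.7, 20.0, -135.9]
force: [-0.6, -0.3, 0.7]
opening: 0.0264
gripper_force: 29.9
```

{"method": "send_rows", "body": {
  "plan": [
    [[-0.15,1.79,0.06,0.0,0.0,0.0],[-0.31,3.58,0.11,0.0,0.0,0.0],[-0.46,5.37,0.17,0.0,0.0,0.0],[-0.61,7.16,0.22,0.0,0.0,0.0],[-0.77,8.95,0.28,0.0,0.0,0.0],[-0.92,10.73,0.34,0.0,0.0,0.0],[-0.92,10.73,0.34,0.0,0.0,0.0],[-0.92,10.73,0.34,0.0,0.0,0.0]]
  ]
}}

```text
clock: 12.1
tool_pos: [0.4739, -0.1644, 0.1797]
orientation: [-180.0, 20.0, -136.0]
force: [-0.3, -0.6, -0.7]
opening: 0.0262
gripper_force: 29.9
```

Run:
```python
from h import *
from plant import ctrl
import cv2
from plant import ctrl
o=ctrl.get_obs();print(o["tool_pos"],o["opening"],o["gripper_force"])
s=ctrl.snapshot("wrist");np.savez("pics/w5.npz",**s);cv2.imwrite("pics/w5.png",cv2.resize(s["img"][:,:,::-1],(800,600)))
```

```text
[ 0.47387224 -0.1643596   0.17965748] 0.02619933231065677 29.873855649784673
```

View pics/w5.png

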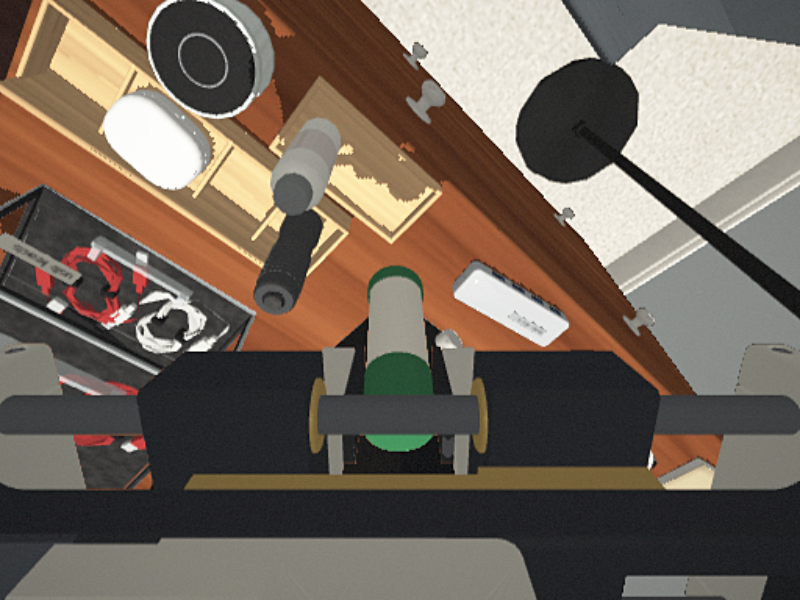

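The glue stick is held just as it was gripped (foot at (395,280)). The torch still stands, and the case and bottle are undisturbed. I'll lower it into the tray.

{"method": "send_rows", "body": {
  "plan": [
    [[0.65,0.0,1.78,0.0,0.0,0.0],[1.3,0.0,3.57,0.0,0.0,0.0],[1.95,0.0,5.35,0.0,0.0,0.0],[2.6,0.0,7.14,0.0,0.0,0.0],[3.25,0.0,8.92,0.0,0.0,0.0],[3.25,0.0,8.92,0.0,0.0,0.0],[3.45,0.0,9.49,0.0,0.0,0.0],[3.66,0.0,10.05,0.0,0.0,0.0]]
  ]
}}

```text
clock: 12.82
tool_pos: [0.4751, -0.1656, 0.073]
orientation: [-179.9, 20.0, -136.0]
force: [0.4, 0.4, -0.2]
opening: 0.0265
gripper_force: 29.9
```

{"method": "send_rows", "body": {
  "plan": [
    [[0.2,0.0,0.56,0.0,0.0,0.0],[0.2,0.0,0.56,0.0,0.0,0.0],[0.2,0.0,0.56,0.0,0.0,0.0],[0.2,0.0,0.56,0.0,0.0,0.0]]
  ]
}}

```text
clock: 13.15
tool_pos: [0.4745, -0.165, 0.0671]
orientation: [-180.0, 20.0, -136.0]
force: [-0.4, -0.7, -0.2]
opening: 0.0265
gripper_force: 29.9
```

{"method": "send_rows", "body": {
  "plan": [
    [[0,0,0,0,0,0],[0,0,0,0,0,0],[0,0,0,0,0,0],[0,0,0,0,0,0],[0,0,0,0,0,0]]
  ],
  "fingers": 0.55
}}

```text
clock: 13.57
tool_pos: [0.4743, -0.1649, 0.0668]
orientation: [180.0, 20.0, -136.0]
force: [0.4, 0.8, 0.6]
opening: 0.0475
gripper_force: 0.0
```

Run:
```python
from h import *
check()
R=Rdown(-136,-20);C=Rdown(-178.74)
plan([([474.5,-165,180],R,6,2)])
plan([([500,-250,190],C,8,0),([542.3,-301.5,170],C,5,3)])
```

```text
t 13.57 err mm [-0.3  0.1 -0.3] rpy [ 180.   20. -136.] open 0.0475 gf 0.0 F [0.4 0.8 0.6]
[[-0.64, 0.0, -1.77, 0.0, 0.0, 0.0], [-1.29, 0.0, -3.54, 0.0, 0.0, 0.0], [-1.93, 0.0, -5.31, 0.0, 0.0, 0.0], [-2.57, 0.0, -7.08, 0.0, 0.0, 0.0], [-3.22, 0.0, -8.84, 0.0, 0.0, 0.0], [-3.86, 0.0, -10.61, 0.0, 0.0, 0.0], [-3.86, 0.0, -10.61, 0.0, 0.0, 0.0], [-3.86, 0.0, -10.61, 0.0, 0.0, 0.0]]
[[0.44, -0.99, -0.29, 0.9, 2.4, 5.3], [0.87, -1.97, -0.58, 1.9, 4.8, 10.6], [1.31, -2.96, -0.88, 2.8, 7.1, 15.9], [1.74, -3.94, -1.17, 3.7, 9.5, 21.1], [2.18, -4.93, -1.46, 4.7, 11.9, 26.4], [2.61, -5.91, -1.75, 5.6, 14.3, 31.7], [3.05, -6.9, -2.04, 6.5, 16.7, 37.0], [3.48, -7.88, -2.34, 7.5, 19.1, 42.3]]
[[-0.82, -1.05, 0.4, -0.1, 0.0, 0.0], [-1.65, -2.1, 0.81, -0.1, 0.0, 0.0], [-2.47, -3.14, 1.21, -0.1, 0.0, 0.0], [-3.29, -4.19, 1.61, -0.1, 0.0, 0.0], [-4.12, -5.24, 2.01, -0.1, 0.0, 0.0], [-4.12, -5.24, 2.01, -0.1, 0.0, 0.0], [-4.12, -5.24, 2.01, -0.1, 0.0, 0.0], [-4.12, -5.24, 2.01, -0.1, 0.0, 0.0]]
```

{"method": "send_rows", "body": {
  "plan": [
    [[-0.64,0.0,-1.77,0.0,0.0,0.0],[-1.29,0.0,-3.54,0.0,0.0,0.0],[-1.93,0.0,-5.31,0.0,0.0,0.0],[-2.57,0.0,-7.08,0.0,0.0,0.0],[-3.22,0.0,-8.84,0.0,0.0,0.0],[-3.86,0.0,-10.61,0.0,0.0,0.0],[-3.86,0.0,-10.61,0.0,0.0,0.0],[-3.86,0.0,-10.61,0.0,0.0,0.0]]
  ]
}}

```text
clock: 14.23
tool_pos: [0.4748, -0.1649, 0.1807]
orientation: [-179.9, 20.0, -136.0]
force: [-0.6, 0.1, 0.1]
opening: 0.0482
gripper_force: 0.0
```

{"method": "send_rows", "body": {
  "plan": [
    [[0.44,-0.99,-0.29,0.9,2.4,5.3],[0.87,-1.97,-0.58,1.9,4.8,10.6],[1.31,-2.96,-0.88,2.8,7.1,15.9],[1.74,-3.94,-1.17,3.7,9.5,21.1],[2.18,-4.93,-1.46,4.7,11.9,26.4],[2.61,-5.91,-1.75,5.6,14.3,31.7],[3.05,-6.9,-2.04,6.5,16.7,37.0],[3.48,-7.88,-2.34,7.5,19.1,42.3]]
  ],
  "fingers": 1
}}

```text
clock: 14.9
tool_pos: [0.4992, -0.25, 0.1885]
orientation: [-179.9, -0.3, -179.0]
force: [0.3, -0.9, 0.2]
opening: 0.087
gripper_force: 0.0
```

{"method": "send_rows", "body": {
  "plan": [
    [[-0.82,-1.05,0.4,-0.1,0.0,0.0],[-1.65,-2.1,0.81,-0.1,0.0,0.0],[-2.47,-3.14,1.21,-0.1,0.0,0.0],[-3.29,-4.19,1.61,-0.1,0.0,0.0],[-4.12,-5.24,2.01,-0.1,0.0,0.0],[-4.12,-5.24,2.01,-0.1,0.0,0.0],[-4.12,-5.24,2.01,-0.1,0.0,0.0],[-4.12,-5.24,2.01,-0.1,0.0,0.0]]
  ]
}}

```text
clock: 15.57
tool_pos: [0.5417, -0.3016, 0.1693]
orientation: [179.9, -0.1, -178.8]
force: [0.5, 0.1, 0.9]
opening: 0.0876
gripper_force: 0.0
```

Run:
```python
from h import *
from plant import ctrl
import cv2
check()
s=ctrl.snapshot("wrist");np.savez("pics/w6.npz",**s);cv2.imwrite("pics/w6.png",cv2.resize(s["img"][:,:,::-1],(800,600)))
```

```text
t 15.57 err mm [-0.6 -0.1 -0.7] rpy [ 1.799e+02 -1.000e-01 -1.788e+02] open 0.0876 gf 0.0 F [0.5 0.1 0.9]
```

View pics/w6.png

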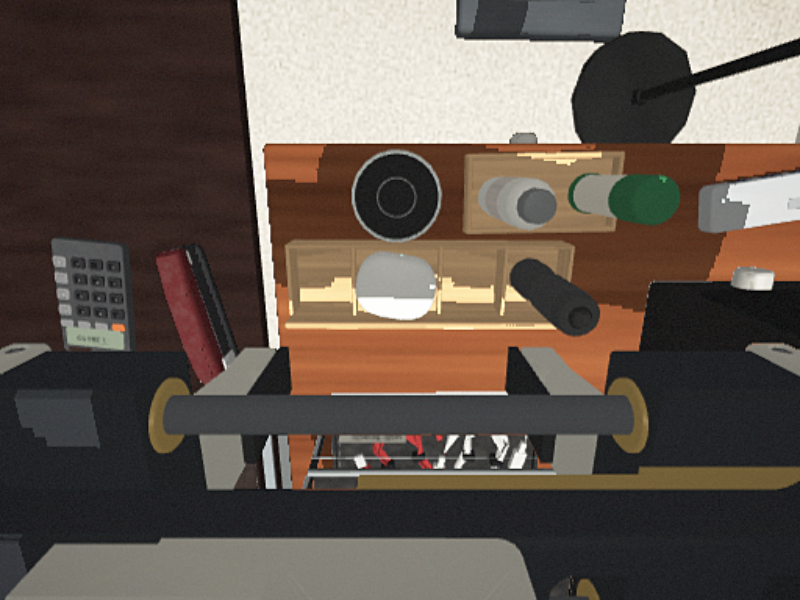

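Both items stand upright in the tray: the bottle cap is at (537,207) and the glue cap at (645,198). The case is centred near (397,287), the torch end is at (579,317) and the stand ring is at (397,197).

Run:
```python
from h import *
s=np.load("pics/w6.npz")
for n,u,v,z in [("caseL",355,287,.034),("caseR",438,287,.034),("torch",579,318,.106),("stand",397,197,.04),("bottle",538,207,.107),("glue",655,197,.095),("case wallL",356,290,.026),("wallR",440,290,.026)]:
    print(n,np.round(ray(s,((u+.5)*.64-.5,(v+.5)*.64-.5),z)*1000,1))
for r in(8,-8): print(r,Rdown(-178.74,0,r).apply([0,1,0]))
```

```text
caseL [ 543.6 -331.9   34. ]
caseR [ 542.3 -272.8   34. ]
torch [ 539.2 -201.9  106. ]
stand [ 480.1 -303.3   40. ]
bottle [ 479.9 -231.5  107. ]
glue [ 474.2 -166.    95. ]
case wallL [ 548. -332.   26.]
wallR [ 546.7 -270.4   26. ]
8 [-0.02177538  0.99002863 -0.1391731 ]
-8 [-0.02177538  0.99002863  0.1391731 ]
```

Run:
```python
from h import *
R=Rdown(-178.74,0,-7)
plan([([542.5,-301.5,120],R,3,1),([542.5,-301.5,60],R,3,1)])
plan([([542.5,-301.5,32],R,4,4)])
```

```text
[[-0.01, 0.0, 1.67, -2.3, 0.0, 0.0], [-0.01, 0.0, 3.33, -4.6, 0.0, 0.0], [-0.02, 0.0, 5.0, -7.0, 0.0, 0.0], [-0.02, 0.0, 5.0, -7.0, 0.0, 0.0], [-0.02, -0.01, 7.0, -7.0, 0.0, 0.0], [-0.02, -0.01, 9.0, -7.0, 0.0, 0.0], [-0.02, -0.01, 11.0, -7.0, 0.0, 0.0], [-0.02, -0.01, 11.0, -7.0, 0.0, 0.0]]
[[0.0, -0.09, 0.69, 0.0, 0.0, 0.0], [0.0, -0.17, 1.39, 0.0, 0.0, 0.0], [0.0, -0.26, 2.08, 0.0, 0.0, 0.0], [0.0, -0.34, 2.78, 0.0, 0.0, 0.0], [0.0, -0.34, 2.78, 0.0, 0.0, 0.0], [0.0, -0.34, 2.78, 0.0, 0.0, 0.0], [0.0, -0.34, 2.78, 0.0, 0.0, 0.0], [0.0, -0.34, 2.78, 0.0, 0.0, 0.0]]
```

{"method": "send_rows", "body": {
  "plan": [
    [[-0.01,0.0,1.67,-2.3,0.0,0.0],[-0.01,0.0,3.33,-4.6,0.0,0.0],[-0.02,0.0,5.0,-7.0,0.0,0.0],[-0.02,0.0,5.0,-7.0,0.0,0.0],[-0.02,-0.01,7.0,-7.0,0.0,0.0],[-0.02,-0.01,9.0,-7.0,0.0,0.0],[-0.02,-0.01,11.0,-7.0,0.0,0.0],[-0.02,-0.01,11.0,-7.0,0.0,0.0]]
  ]
}}

```text
clock: 16.28
tool_pos: [0.54, -0.3002, 0.0568]
orientation: [172.9, -0.3, -178.8]
force: [-0.5, 0.3, 0.3]
opening: 0.0878
gripper_force: 0.0
```

{"method": "send_rows", "body": {
  "plan": [
    [[0.0,-0.09,0.69,0.0,0.0,0.0],[0.0,-0.17,1.39,0.0,0.0,0.0],[0.0,-0.26,2.08,0.0,0.0,0.0],[0.0,-0.34,2.78,0.0,0.0,0.0],[0.0,-0.34,2.78,0.0,0.0,0.0],[0.0,-0.34,2.78,0.0,0.0,0.0],[0.0,-0.34,2.78,0.0,0.0,0.0],[0.0,-0.34,2.78,0.0,0.0,0.0]]
  ]
}}

```text
clock: 16.95
tool_pos: [0.5423, -0.3016, 0.032]
orientation: [173.0, -0.0, -178.8]
force: [-1.1, 0.0, 1.1]
opening: 0.0878
gripper_force: 0.0
```

Run:
```python
from h import *
from plant import ctrl
import cv2
check()
s=ctrl.snapshot("wrist");np.savez("pics/w7.npz",**s);cv2.imwrite("pics/w7.png",cv2.resize(s["img"][:,:,::-1],(800,600)))
```

```text
t 16.95 err mm [-0.2 -0.1  0. ] rpy [ 173.    -0.  -178.8] open 0.0878 gf 0.0 F [-1.1  0.   1.1]
```

View pics/w7.png

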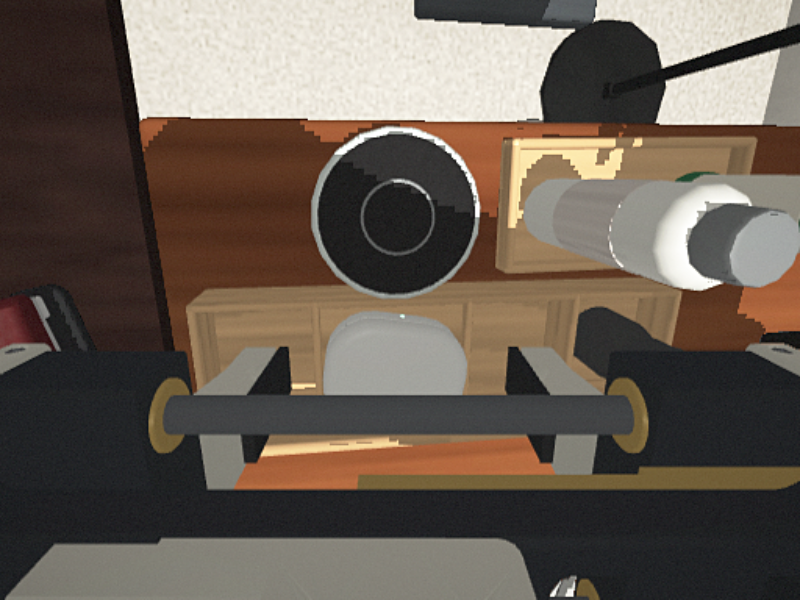

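The case is centred between the fingers (columns 323 to 467), the torch is untouched, and no force shows. I'll grip.

{"method": "send_rows", "body": {
  "plan": [
    [[0,0,0,0,0,0],[0,0,0,0,0,0],[0,0,0,0,0,0],[0,0,0,0,0,0],[0,0,0,0,0,0],[0,0,0,0,0,0],[0,0,0,0,0,0],[0,0,0,0,0,0]]
  ],
  "fingers": 0
}}

```text
clock: 17.67
tool_pos: [0.542, -0.3014, 0.0315]
orientation: [173.0, -0.1, -178.8]
force: [-1.6, 0.7, 0.2]
opening: 0.0538
gripper_force: 29.8
```

Run:
```python
from h import *
check()
R=Rdown(-178.74,0,-7)
plan([([542.5,-301.5,48],R,3,3)])
```

```text
t 17.67 err mm [-0.5  0.1 -0.5] rpy [ 1.730e+02 -1.000e-01 -1.788e+02] open 0.0538 gf 29.8 F [-1.6  0.7  0.2]
[[0.0, 0.06, -0.53, 0.0, 0.0, 0.0], [0.0, 0.13, -1.06, 0.0, 0.0, 0.0], [0.0, 0.19, -1.59, 0.0, 0.0, 0.0], [0.0, 0.19, -1.59, 0.0, 0.0, 0.0], [0.0, 0.19, -1.59, 0.0, 0.0, 0.0], [0.0, 0.19, -1.59, 0.0, 0.0, 0.0]]
```

{"method": "send_rows", "body": {
  "plan": [
    [[0.0,0.06,-0.53,0.0,0.0,0.0],[0.0,0.13,-1.06,0.0,0.0,0.0],[0.0,0.19,-1.59,0.0,0.0,0.0],[0.0,0.19,-1.59,0.0,0.0,0.0],[0.0,0.19,-1.59,0.0,0.0,0.0],[0.0,0.19,-1.59,0.0,0.0,0.0]]
  ]
}}

```text
clock: 18.17
tool_pos: [0.542, -0.3014, 0.0477]
orientation: [173.0, -0.1, -178.8]
force: [0.3, -0.0, -0.7]
opening: 0.054
gripper_force: 29.7
```

Run:
```python
from h import *
check()
R=Rdown(-178.74,0,-7);C=Rdown(-178.74)
plan([([542.5,-301.5,120],R,6,2)])
```

```text
t 18.17 err mm [-0.4  0.1 -0.3] rpy [ 1.730e+02 -1.000e-01 -1.788e+02] open 0.054 gf 29.7 F [ 0.3 -0.  -0.7]
[[0.0, 0.15, -1.19, 0.0, 0.0, 0.0], [0.0, 0.3, -2.38, 0.0, 0.0, 0.0], [0.0, 0.44, -3.57, 0.0, 0.0, 0.0], [0.0, 0.59, -4.76, 0.0, 0.0, 0.0], [0.0, 0.74, -5.96, 0.0, 0.0, 0.0], [0.0, 0.89, -7.15, 0.0, 0.0, 0.0], [0.0, 0.89, -7.15, 0.0, 0.0, 0.0], [0.0, 0.89, -7.15, 0.0, 0.0, 0.0]]
```

{"method": "send_rows", "body": {
  "plan": [
    [[0.0,0.15,-1.19,0.0,0.0,0.0],[0.0,0.3,-2.38,0.0,0.0,0.0],[0.0,0.44,-3.57,0.0,0.0,0.0],[0.0,0.59,-4.76,0.0,0.0,0.0],[0.0,0.74,-5.96,0.0,0.0,0.0],[0.0,0.89,-7.15,0.0,0.0,0.0],[0.0,0.89,-7.15,0.0,0.0,0.0],[0.0,0.89,-7.15,0.0,0.0,0.0]]
  ]
}}

```text
clock: 18.83
tool_pos: [0.5426, -0.3014, 0.1207]
orientation: [173.0, 0.0, -178.8]
force: [0.0, -0.1, -0.8]
opening: 0.0539
gripper_force: 29.7
```

Run:
```python
from h import *
from plant import ctrl
import cv2
check()
s=ctrl.snapshot("wrist");np.savez("pics/w8.npz",**s);a=cv2.resize(s["img"][150:320,100:420,::-1],None,fx=2.5,fy=2.5)
cv2.imwrite("pics/w8.png",a)
t=ctrl.snapshot("scene");b=cv2.resize(t["img"][50:125,250:350,::-1],None,fx=5,fy=5,interpolation=cv2.INTER_CUBIC)
c=np.zeros((600,800,3),np.uint8);c[:375,:500]=b
c[375:575,:376]=cv2.resize(a,(376,200));cv2.imwrite("pics/s8.png",c)
```

```text
t 18.83 err mm [0.1 0.  0.7] rpy [ 173.     0.  -178.8] open 0.0539 gf 29.7 F [ 0.  -0.1 -0.8]
```

View pics/s8.png

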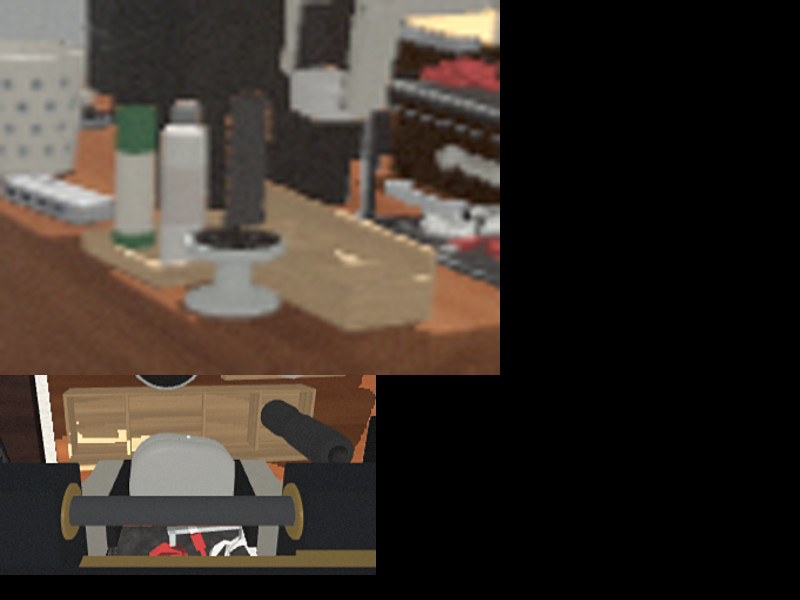

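The case is held between both fingertips and looks square to the gripper. Both tray items and the torch still stand. I'll check numerically whether the case follows the tool tilt or stayed level.

Run:
```python
from h import *
import cv2
from plant import ctrl
p,R=load()
for f in("w7","w8"):
    s=np.load(f"pics/{f}.npz");im=s["img"].astype(int)
    sat=im.max(2)-im.min(2);m=((sat<26)&(im.min(2)>110)).astype(np.uint8)
    m[251:]=0;m[:180]=0
    n,l,st,ce=cv2.connectedComponentsWithStats(m);k=l[240,252];st=st[k];print(f,st)
    M=l==k
    print("top",{int(c):int(np.argmax(M[:,c])) for c in range(st[0]+2,st[0]+st[2],8)})
    print("sides",{int(r):(int(np.where(M[r])[0][0]),int(np.where(M[r])[0][-1])) for r in range(205,251,9) if M[r].any()})
```

```text
w7 [ 207  199   92   52 4120]
top {209: 221, 217: 207, 225: 202, 233: 199, 241: 199, 249: 200, 257: 202, 265: 202, 273: 204, 281: 206, 289: 213, 297: 227}
sides {205: (219, 279), 214: (212, 289), 223: (209, 296), 232: (208, 298), 241: (207, 297), 250: (207, 295)}
w8 [ 210  200   90   51 4040]
top {212: 222, 220: 208, 228: 202, 236: 200, 244: 200, 252: 201, 260: 201, 268: 202, 276: 204, 284: 206, 292: 213}
sides {205: (224, 282), 214: (216, 292), 223: (212, 298), 232: (211, 299), 241: (210, 298), 250: (210, 298)}
```

The silhouettes match apart from a small shift, so the case is still level while the tool is tilted 7°. I'll keep the tilt for placing.

Run:
```python
from h import *
R=Rdown(-178.74,0,-7)
check()
plan([([480.3,-304.2,120],R,4,4)])
plan([([480.3,-304.2,65],R,4,0),([480.3,-304.2,53],R,3,1)])
```

```text
t 18.93 err mm [-0.8  0.3 -0.9] rpy [ 1.729e+02 -1.000e-01 -1.788e+02] open 0.0535 gf 29.7 F [ 0.2 -0.1 -1.3]
[[1.56, -0.03, 0.0, 0.0, 0.0, 0.0], [3.11, -0.07, -0.01, 0.0, 0.0, 0.0], [4.67, -0.1, -0.01, 0.0, 0.0, 0.0], [6.22, -0.14, -0.01, 0.0, 0.0, 0.0], [6.22, -0.14, -0.01, 0.0, 0.0, 0.0], [6.22, -0.14, -0.01, 0.0, 0.0, 0.0], [6.22, -0.14, -0.01, 0.0, 0.0, 0.0], [6.22, -0.14, -0.01, 0.0, 0.0, 0.0]]
[[0.0, -0.17, 1.36, 0.0, 0.0, 0.0], [0.0, -0.34, 2.73, 0.0, 0.0, 0.0], [0.0, -0.5, 4.09, 0.0, 0.0, 0.0], [0.0, -0.67, 5.46, 0.0, 0.0, 0.0], [0.0, -0.72, 5.85, 0.0, 0.0, 0.0], [0.0, -0.77, 6.25, 0.0, 0.0, 0.0], [0.0, -0.82, 6.65, 0.0, 0.0, 0.0], [0.0, -0.82, 6.65, 0.0, 0.0, 0.0]]
```

{"method": "send_rows", "body": {
  "plan": [
    [[1.56,-0.03,0.0,0.0,0.0,0.0],[3.11,-0.07,-0.01,0.0,0.0,0.0],[4.67,-0.1,-0.01,0.0,0.0,0.0],[6.22,-0.14,-0.01,0.0,0.0,0.0],[6.22,-0.14,-0.01,0.0,0.0,0.0],[6.22,-0.14,-0.01,0.0,0.0,0.0],[6.22,-0.14,-0.01,0.0,0.0,0.0],[6.22,-0.14,-0.01,0.0,0.0,0.0]]
  ]
}}

```text
clock: 19.6
tool_pos: [0.4804, -0.3041, 0.1192]
orientation: [173.0, -0.1, -178.8]
force: [0.1, -0.6, -0.9]
opening: 0.0537
gripper_force: 29.7
```

{"method": "send_rows", "body": {
  "plan": [
    [[0.0,-0.17,1.36,0.0,0.0,0.0],[0.0,-0.34,2.73,0.0,0.0,0.0],[0.0,-0.5,4.09,0.0,0.0,0.0],[0.0,-0.67,5.46,0.0,0.0,0.0],[0.0,-0.72,5.85,0.0,0.0,0.0],[0.0,-0.77,6.25,0.0,0.0,0.0],[0.0,-0.82,6.65,0.0,0.0,0.0],[0.0,-0.82,6.65,0.0,0.0,0.0]]
  ]
}}

```text
clock: 20.27
tool_pos: [0.48, -0.3041, 0.0523]
orientation: [173.0, -0.1, -178.8]
force: [-0.1, 0.2, -0.9]
opening: 0.0537
gripper_force: 29.7
```

{"method": "send_rows", "body": {
  "plan": [
    [[0,0,0,0,0,0],[0,0,0,0,0,0],[0,0,0,0,0,0]]
  ]
}}

```text
clock: 20.52
tool_pos: [0.4802, -0.3042, 0.0532]
orientation: [173.0, -0.0, -178.8]
force: [0.5, -0.0, -0.6]
opening: 0.054
gripper_force: 29.7
```

Run:
```python
from h import *
check()
R=Rdown(-178.74,0,-7)
plan([([480.3,-304.2,52],R,2,3)])
```

```text
t 20.52 err mm [-0.1 -0.   0.2] rpy [ 173.    -0.  -178.8] open 0.054 gf 29.7 F [ 0.5 -0.  -0.6]
[[0.0, -0.01, 0.05, 0.0, 0.0, 0.0], [0.0, -0.01, 0.1, 0.0, 0.0, 0.0], [0.0, -0.01, 0.1, 0.0, 0.0, 0.0], [0.0, -0.01, 0.1, 0.0, 0.0, 0.0], [0.0, -0.01, 0.1, 0.0, 0.0, 0.0]]
```

{"method": "send_rows", "body": {
  "plan": [
    [[0.0,-0.01,0.05,0.0,0.0,0.0],[0.0,-0.01,0.1,0.0,0.0,0.0],[0.0,-0.01,0.1,0.0,0.0,0.0],[0.0,-0.01,0.1,0.0,0.0,0.0],[0.0,-0.01,0.1,0.0,0.0,0.0]]
  ]
}}

```text
clock: 20.93
tool_pos: [0.4799, -0.3041, 0.0516]
orientation: [173.0, -0.1, -178.8]
force: [0.2, 0.5, -0.8]
opening: 0.0537
gripper_force: 29.7
```

{"method": "send_rows", "body": {
  "plan": [
    [[0,0,0,0,0,0],[0,0,0,0,0,0],[0,0,0,0,0,0],[0,0,0,0,0,0]]
  ],
  "fingers": 0.7
}}

```text
clock: 21.27
tool_pos: [0.48, -0.3041, 0.0516]
orientation: [173.0, -0.1, -178.8]
force: [-0.2, -0.1, 0.4]
opening: 0.0612
gripper_force: 0.0
```

Run:
```python
from h import *
check()
R=Rdown(-178.74,0,-7)
plan([([480.3,-305,175],R,8,0)])
```

```text
t 21.27 err mm [-0.4  0.1 -0.3] rpy [ 1.730e+02 -1.000e-01 -1.788e+02] open 0.0612 gf 0.0 F [-0.2 -0.1  0.4]
[[0.0, 0.18, -1.53, 0.0, 0.0, 0.0], [0.0, 0.36, -3.05, 0.0, 0.0, 0.0], [0.0, 0.54, -4.58, 0.0, 0.0, 0.0], [0.0, 0.71, -6.11, 0.0, 0.0, 0.0], [0.01, 0.89, -7.64, 0.0, 0.0, 0.0], [0.01, 1.07, -9.16, 0.0, 0.0, 0.0], [0.01, 1.25, -10.69, 0.0, 0.0, 0.0], [0.01, 1.43, -12.22, 0.0, 0.0, 0.0]]
```

{"method": "send_rows", "body": {
  "plan": [
    [[0.0,0.18,-1.53,0.0,0.0,0.0],[0.0,0.36,-3.05,0.0,0.0,0.0],[0.0,0.54,-4.58,0.0,0.0,0.0],[0.0,0.71,-6.11,0.0,0.0,0.0],[0.01,0.89,-7.64,0.0,0.0,0.0],[0.01,1.07,-9.16,0.0,0.0,0.0],[0.01,1.25,-10.69,0.0,0.0,0.0],[0.01,1.43,-12.22,0.0,0.0,0.0]]
  ]
}}

```text
clock: 21.93
tool_pos: [0.4799, -0.3048, 0.1755]
orientation: [173.0, -0.1, -178.8]
force: [-0.6, -0.1, -0.4]
opening: 0.0614
gripper_force: 0.0
```

Run:
```python
from h import *
R=Rdown(-136,-20)
plan([([474.5,-165,185],R,8,0),([474.5,-165,180],R,1,4)])
plan([([474.5,-165,90],R,5,0),([474.5,-165,66.5],R,2,1)])
```

```text
[[0.03, 1.75, 0.09, -0.1, -2.1, -5.4], [0.07, 3.51, 0.18, -0.2, -4.1, -10.8], [0.1, 5.26, 0.27, -0.3, -6.2, -16.3], [0.14, 7.01, 0.36, -0.4, -8.2, -21.7], [0.17, 8.77, 0.45, -0.5, -10.3, -27.1], [0.2, 10.52, 0.55, -0.6, -12.3, -32.5], [0.24, 12.27, 0.64, -0.7, -14.4, -37.9], [0.27, 14.03, 0.73, -0.8, -16.4, -43.4]]
[[0.18, 0.0, 0.47, 0.0, 0.0, 0.0], [0.18, 0.0, 0.47, 0.0, 0.0, 0.0], [0.18, 0.0, 0.47, 0.0, 0.0, 0.0], [0.18, 0.0, 0.47, 0.0, 0.0, 0.0], [0.18, 0.0, 0.47, 0.0, 0.0, 0.0]]
[[0.61, 0.0, 1.69, 0.0, 0.0, 0.0], [1.23, 0.0, 3.38, 0.0, 0.0, 0.0], [1.84, 0.0, 5.07, 0.0, 0.0, 0.0], [2.46, 0.0, 6.76, 0.0, 0.0, 0.0], [3.07, 0.0, 8.45, 0.0, 0.0, 0.0], [3.47, 0.0, 9.56, 0.0, 0.0, 0.0], [3.87, 0.0, 10.66, 0.0, 0.0, 0.0], [3.87, 0.0, 10.66, 0.0, 0.0, 0.0]]
```

{"method": "send_rows", "body": {
  "plan": [
    [[0.03,1.75,0.09,-0.1,-2.1,-5.4],[0.07,3.51,0.18,-0.2,-4.1,-10.8],[0.1,5.26,0.27,-0.3,-6.2,-16.3],[0.14,7.01,0.36,-0.4,-8.2,-21.7],[0.17,8.77,0.45,-0.5,-10.3,-27.1],[0.2,10.52,0.55,-0.6,-12.3,-32.5],[0.24,12.27,0.64,-0.7,-14.4,-37.9],[0.27,14.03,0.73,-0.8,-16.4,-43.4]]
  ],
  "fingers": 0.55
}}

```text
clock: 22.6
tool_pos: [0.474, -0.1638, 0.1849]
orientation: [-179.9, 20.0, -135.7]
force: [1.3, 0.3, -0.1]
opening: 0.0481
gripper_force: 0.0
```

{"method": "send_rows", "body": {
  "plan": [
    [[0.18,0.0,0.47,0.0,0.0,0.0],[0.18,0.0,0.47,0.0,0.0,0.0],[0.18,0.0,0.47,0.0,0.0,0.0],[0.18,0.0,0.47,0.0,0.0,0.0],[0.18,0.0,0.47,0.0,0.0,0.0]]
  ]
}}

```text
clock: 23.02
tool_pos: [0.4744, -0.1653, 0.1793]
orientation: [179.9, 19.9, -136.1]
force: [-0.1, -0.6, -0.0]
opening: 0.0483
gripper_force: 0.0
```

Run:
```python
from h import *
from plant import ctrl
import cv2
o=ctrl.get_obs();print(o["tool_pos"],o["orientation"])
s=ctrl.snapshot("wrist");np.savez("pics/w9.npz",**s);cv2.imwrite("pics/w9.png",cv2.resize(s["img"][:,:,::-1],(800,600)))
```

```text
[ 0.47440365 -0.1653232   0.1793156 ] [ 179.92603006   19.8783894  -136.08231521]
```

View pics/w9.png

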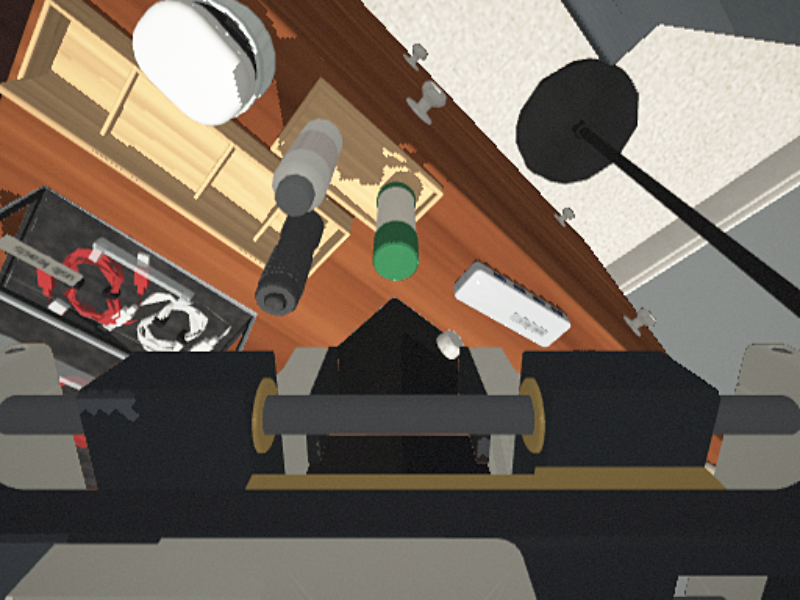

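The case lies on the stand, centred near (188,60). The glue cap is at (396,262), and the bottle and torch are upright.

Run:
```python
from h import *
import cv2
s=np.load("pics/w9.npz");im=s["img"].astype(int)
m=((im.min(2)>200)).astype(np.uint8);m[90:]=0;m[:,:70]=0;m[:,180:]=0
n,l,st,ce=cv2.connectedComponentsWithStats(m);k=l[38,120];print(st[k],ce[k])
c,_=cv2.findContours((l==k).astype(np.uint8),0,2);r=cv2.minAreaRect(c[0]);print(r)
for px in(ce[k],r[0],(188*.64,60*.64)):
    print(np.round(ray(s,px,.061)*1000,1))
print("glue",np.round(ray(s,(396*.64,262*.64),.095)*1000,1),"bottle",np.round(ray(s,(295*.64,196*.64),.107)*1000,1))
# project predicted case top outline corners
T=np.linalg.inv(s["pose"])
for z in(.04,.06):
  for dx,dy in((-23,-28),(23,-28),(23,28),(-23,28)):
    q=T[:3,:3]@np.array([.480+dx/1000,-.3039+dy/1000,z])+T[:3,3];q=s["K"]@q;print(z,dx,dy,np.round(q[:2]/q[2]/.64))
```

```text
[  85    1   79   79 3688] [119.93736443  40.14750542]
((121.61848449707031, 41.86769485473633), (89.2720718383789, 50.67641067504883), 48.179832458496094)
[ 478.8 -305.8   61. ]
[ 479.  -304.2   61. ]
[ 477.5 -306.1   61. ]
glue [ 475.4 -164.4   95. ] bottle [ 477.  -230.6  107. ]
0.04 -23 -28 [177. -21.]
0.04 23 -28 [136.  55.]
0.04 23 28 [228. 130.]
0.04 -23 28 [272.  67.]
0.06 -23 -28 [159. -22.]
0.06 23 -28 [117.  61.]
0.06 23 28 [217. 140.]
0.06 -23 28 [263.  74.]
```

The case is within about 2 mm of the stand's centre. Next I'll fetch the glue stick.

{"method": "send_rows", "body": {
  "plan": [
    [[0.61,0.0,1.69,0.0,0.0,0.0],[1.23,0.0,3.38,0.0,0.0,0.0],[1.84,0.0,5.07,0.0,0.0,0.0],[2.46,0.0,6.76,0.0,0.0,0.0],[3.07,0.0,8.45,0.0,0.0,0.0],[3.47,0.0,9.56,0.0,0.0,0.0],[3.87,0.0,10.66,0.0,0.0,0.0],[3.87,0.0,10.66,0.0,0.0,0.0]]
  ]
}}

```text
clock: 23.73
tool_pos: [0.4731, -0.1646, 0.0639]
orientation: [179.8, 19.8, -136.1]
force: [-0.1, -0.0, -0.6]
opening: 0.0483
gripper_force: 0.0
```

{"method": "send_rows", "body": {
  "plan": [
    [[0,0,0,0,0,0],[0,0,0,0,0,0],[0,0,0,0,0,0]]
  ]
}}

```text
clock: 23.98
tool_pos: [0.4748, -0.165, 0.0671]
orientation: [-179.9, 20.0, -136.0]
force: [-0.4, -0.0, 0.6]
opening: 0.0482
gripper_force: 0.0
```

{"method": "send_rows", "body": {
  "plan": [
    [[0,0,0,0,0,0],[0,0,0,0,0,0],[0,0,0,0,0,0],[0,0,0,0,0,0],[0,0,0,0,0,0],[0,0,0,0,0,0],[0,0,0,0,0,0]]
  ],
  "fingers": 0
}}

```text
clock: 24.57
tool_pos: [0.4743, -0.1649, 0.0663]
orientation: [180.0, 19.9, -136.0]
force: [0.1, 0.0, 1.9]
opening: 0.0263
gripper_force: 29.9
```

Run:
```python
from h import *
check()
R=Rdown(-136,-20)
plan([([474.5,-165,180],R,7,1),([541.8,-248.8,180],R,6,2),([541.8,-248.8,85],R,5,3),([541.8,-248.8,64.7],R,5,3)])
```

```text
t 24.57 err mm [-0.2  0.1 -0.2] rpy [ 180.    19.9 -136. ] open 0.0263 gf 29.9 F [0.1 0.  1.9]
[[-0.55, 0.0, -1.52, 0.0, 0.0, 0.0], [-1.11, 0.0, -3.05, 0.0, 0.0, 0.0], [-1.66, 0.0, -4.57, 0.0, 0.0, 0.0], [-2.21, 0.0, -6.09, 0.0, 0.0, 0.0], [-2.77, 0.0, -7.62, 0.0, 0.0, 0.0], [-3.32, 0.0, -9.14, 0.0, 0.0, 0.0], [-3.87, 0.0, -10.66, 0.0, 0.0, 0.0], [-3.87, 0.0, -10.66, 0.0, 0.0, 0.0]]
[[0.15, -1.79, -0.06, 0.0, 0.0, 0.0], [0.3, -3.57, -0.12, 0.0, 0.0, 0.0], [0.46, -5.35, -0.17, 0.0, 0.0, 0.0], [0.61, -7.14, -0.23, 0.0, 0.0, 0.0], [0.77, -8.92, -0.29, 0.0, 0.0, 0.0], [0.92, -10.7, -0.34, 0.0, 0.0, 0.0], [0.92, -10.7, -0.34, 0.0, 0.0, 0.0], [0.92, -10.7, -0.34, 0.0, 0.0, 0.0]]
[[0.65, 0.0, 1.78, 0.0, 0.0, 0.0], [1.3, -0.01, 3.57, 0.0, 0.0, 0.0], [1.95, -0.01, 5.35, 0.0, 0.0, 0.0], [2.6, -0.01, 7.14, 0.0, 0.0, 0.0], [3.25, -0.01, 8.93, 0.0, 0.0, 0.0], [3.25, -0.01, 8.93, 0.0, 0.0, 0.0], [3.25, -0.01, 8.93, 0.0, 0.0, 0.0], [3.25, -0.01, 8.93, 0.0, 0.0, 0.0]]
[[0.14, 0.0, 0.38, 0.0, 0.0, 0.0], [0.27, 0.0, 0.76, 0.0, 0.0, 0.0], [0.41, 0.0, 1.14, 0.0, 0.0, 0.0], [0.55, 0.0, 1.52, 0.0, 0.0, 0.0], [0.69, 0.0, 1.9, 0.0, 0.0, 0.0], [0.69, 0.0, 1.9, 0.0, 0.0, 0.0], [0.69, 0.0, 1.9, 0.0, 0.0, 0.0], [0.69, 0.0, 1.9, 0.0, 0.0, 0.0]]
```

{"method": "send_rows", "body": {
  "plan": [
    [[-0.55,0.0,-1.52,0.0,0.0,0.0],[-1.11,0.0,-3.05,0.0,0.0,0.0],[-1.66,0.0,-4.57,0.0,0.0,0.0],[-2.21,0.0,-6.09,0.0,0.0,0.0],[-2.77,0.0,-7.62,0.0,0.0,0.0],[-3.32,0.0,-9.14,0.0,0.0,0.0],[-3.87,0.0,-10.66,0.0,0.0,0.0],[-3.87,0.0,-10.66,0.0,0.0,0.0]]
  ]
}}

```text
clock: 25.23
tool_pos: [0.4756, -0.1655, 0.1827]
orientation: [-179.8, 20.0, -135.9]
force: [0.9, -0.6, 0.6]
opening: 0.0264
gripper_force: 29.9
```

{"method": "send_rows", "body": {
  "plan": [
    [[0.15,-1.79,-0.06,0.0,0.0,0.0],[0.3,-3.57,-0.12,0.0,0.0,0.0],[0.46,-5.35,-0.17,0.0,0.0,0.0],[0.61,-7.14,-0.23,0.0,0.0,0.0],[0.77,-8.92,-0.29,0.0,0.0,0.0],[0.92,-10.7,-0.34,0.0,0.0,0.0],[0.92,-10.7,-0.34,0.0,0.0,0.0],[0.92,-10.7,-0.34,0.0,0.0,0.0]]
  ]
}}

```text
clock: 25.9
tool_pos: [0.5413, -0.249, 0.1781]
orientation: [179.8, 19.9, -136.1]
force: [-0.1, -0.3, 0.3]
opening: 0.0262
gripper_force: 29.9
```

{"method": "send_rows", "body": {
  "plan": [
    [[0.65,0.0,1.78,0.0,0.0,0.0],[1.3,-0.01,3.57,0.0,0.0,0.0],[1.95,-0.01,5.35,0.0,0.0,0.0],[2.6,-0.01,7.14,0.0,0.0,0.0],[3.25,-0.01,8.93,0.0,0.0,0.0],[3.25,-0.01,8.93,0.0,0.0,0.0],[3.25,-0.01,8.93,0.0,0.0,0.0],[3.25,-0.01,8.93,0.0,0.0,0.0]]
  ]
}}

```text
clock: 26.57
tool_pos: [0.5417, -0.2488, 0.0855]
orientation: [-180.0, 19.9, -136.0]
force: [0.7, 0.0, 1.3]
opening: 0.0266
gripper_force: 29.9
```

{"method": "send_rows", "body": {
  "plan": [
    [[0.14,0.0,0.38,0.0,0.0,0.0],[0.27,0.0,0.76,0.0,0.0,0.0],[0.41,0.0,1.14,0.0,0.0,0.0],[0.55,0.0,1.52,0.0,0.0,0.0],[0.69,0.0,1.9,0.0,0.0,0.0],[0.69,0.0,1.9,0.0,0.0,0.0],[0.69,0.0,1.9,0.0,0.0,0.0],[0.69,0.0,1.9,0.0,0.0,0.0]]
  ]
}}

```text
clock: 27.23
tool_pos: [0.5415, -0.2488, 0.0642]
orientation: [180.0, 19.9, -136.0]
force: [-0.2, 0.1, 0.5]
opening: 0.0266
gripper_force: 30.0
```

Run:
```python
from h import *
check()
R=Rdown(-136,-20);C=Rdown(-178.74)
plan([([541.8,-248.8,180],R,7,1)])
plan([([500,-240,190],C,8,0),([478,-231,170],C,2,4)])
plan([([478,-231,90],C,4,1),([478,-231,57.5],C,3,0)])
```

```text
t 27.23 err mm [-0.3 -0.  -0.5] rpy [ 180.    19.9 -136. ] open 0.0266 gf 30.0 F [-0.2  0.1  0.5]
[[-0.56, 0.0, -1.55, 0.0, 0.0, 0.0], [-1.13, 0.0, -3.1, 0.0, 0.0, 0.0], [-1.69, 0.0, -4.64, 0.0, 0.0, 0.0], [-2.25, 0.0, -6.19, 0.0, 0.0, 0.0], [-2.81, 0.0, -7.74, 0.0, 0.0, 0.0], [-3.38, 0.0, -9.29, 0.0, 0.0, 0.0], [-3.94, 0.01, -10.83, 0.0, 0.0, 0.0], [-3.94, 0.01, -10.83, 0.0, 0.0, 0.0]]
[[0.24, 0.44, -0.22, 0.9, 2.4, 5.3], [0.48, 0.88, -0.44, 1.9, 4.8, 10.6], [0.72, 1.33, -0.66, 2.8, 7.1, 15.9], [0.95, 1.77, -0.88, 3.7, 9.5, 21.2], [1.19, 2.21, -1.1, 4.7, 11.9, 26.5], [1.43, 2.65, -1.32, 5.6, 14.3, 31.7], [1.67, 3.09, -1.54, 6.5, 16.7, 37.0], [1.91, 3.53, -1.76, 7.5, 19.0, 42.3]]
[[1.09, 0.48, 1.0, 0.0, 0.0, 0.0], [2.18, 0.95, 2.0, 0.0, 0.0, 0.0], [2.18, 0.95, 2.0, 0.0, 0.0, 0.0], [2.18, 0.95, 2.0, 0.0, 0.0, 0.0], [2.18, 0.95, 2.0, 0.0, 0.0, 0.0], [2.18, 0.95, 2.0, 0.0, 0.0, 0.0]]
[[0.0, 0.0, 2.0, 0.0, 0.0, 0.0], [0.0, 0.0, 4.0, 0.0, 0.0, 0.0], [0.01, 0.0, 6.0, 0.0, 0.0, 0.0], [0.01, 0.01, 8.0, 0.0, 0.0, 0.0], [0.01, 0.01, 8.0, 0.0, 0.0, 0.0], [0.01, 0.01, 9.08, 0.0, 0.0, 0.0], [0.01, 0.01, 10.16, 0.0, 0.0, 0.0], [0.01, 0.01, 11.25, 0.0, 0.0, 0.0]]
```

{"method": "send_rows", "body": {
  "plan": [
    [[0,0,0,0,0,0],[0,0,0,0,0,0],[0,0,0,0,0,0],[0,0,0,0,0,0],[0,0,0,0,0,0]]
  ],
  "fingers": 0.52
}}

```text
clock: 27.65
tool_pos: [0.5413, -0.2487, 0.0642]
orientation: [180.0, 19.9, -136.0]
force: [-0.5, 0.5, 0.1]
opening: 0.0452
gripper_force: 0.0
```

{"method": "send_rows", "body": {
  "plan": [
    [[-0.56,0.0,-1.55,0.0,0.0,0.0],[-1.13,0.0,-3.1,0.0,0.0,0.0],[-1.69,0.0,-4.64,0.0,0.0,0.0],[-2.25,0.0,-6.19,0.0,0.0,0.0],[-2.81,0.0,-7.74,0.0,0.0,0.0],[-3.38,0.0,-9.29,0.0,0.0,0.0],[-3.94,0.01,-10.83,0.0,0.0,0.0],[-3.94,0.01,-10.83,0.0,0.0,0.0]]
  ]
}}

```text
clock: 28.32
tool_pos: [0.5429, -0.2495, 0.1833]
orientation: [-179.7, 20.0, -135.9]
force: [-0.4, 0.4, 0.6]
opening: 0.0456
gripper_force: 0.0
```

{"method": "send_rows", "body": {
  "plan": [
    [[0.24,0.44,-0.22,0.9,2.4,5.3],[0.48,0.88,-0.44,1.9,4.8,10.6],[0.72,1.33,-0.66,2.8,7.1,15.9],[0.95,1.77,-0.88,3.7,9.5,21.2],[1.19,2.21,-1.1,4.7,11.9,26.5],[1.43,2.65,-1.32,5.6,14.3,31.7],[1.67,3.09,-1.54,6.5,16.7,37.0],[1.91,3.53,-1.76,7.5,19.0,42.3]]
  ],
  "fingers": 0.43
}}

```text
clock: 28.98
tool_pos: [0.4993, -0.2396, 0.1896]
orientation: [-179.9, -0.1, -179.0]
force: [1.1, -0.4, 0.8]
opening: 0.0377
gripper_force: 0.0
```

{"method": "send_rows", "body": {
  "plan": [
    [[1.09,0.48,1.0,0.0,0.0,0.0],[2.18,0.95,2.0,0.0,0.0,0.0],[2.18,0.95,2.0,0.0,0.0,0.0],[2.18,0.95,2.0,0.0,0.0,0.0],[2.18,0.95,2.0,0.0,0.0,0.0],[2.18,0.95,2.0,0.0,0.0,0.0]]
  ]
}}

```text
clock: 29.48
tool_pos: [0.4786, -0.2312, 0.1702]
orientation: [-179.9, 0.1, -178.7]
force: [-0.6, -0.4, 0.4]
opening: 0.0379
gripper_force: 0.0
```

Run:
```python
from h import *
C=Rdown(-178.74)
json.dump({"p":[.478,-.231,.170],"q":C.as_quat().tolist()},open("cmd.json","w"))
check()
plan([([478,-231,115],C,3,3)])
plan([([478,-231,64],C,4,4)])
```

```text
t 29.48 err mm [ 0.6 -0.2  0.2] rpy [-1.799e+02  1.000e-01 -1.787e+02] open 0.0379 gf 0.0 F [-0.6 -0.4  0.4]
[[0.0, 0.0, 1.83, 0.0, 0.0, 0.0], [0.0, 0.0, 3.67, 0.0, 0.0, 0.0], [0.0, 0.0, 5.5, 0.0, 0.0, 0.0], [0.0, 0.0, 5.5, 0.0, 0.0, 0.0], [0.0, 0.0, 5.5, 0.0, 0.0, 0.0], [0.0, 0.0, 5.5, 0.0, 0.0, 0.0]]
[[0.0, 0.0, 1.28, 0.0, 0.0, 0.0], [0.0, 0.0, 2.55, 0.0, 0.0, 0.0], [0.0, 0.0, 3.83, 0.0, 0.0, 0.0], [0.0, 0.0, 5.1, 0.0, 0.0, 0.0], [0.0, 0.0, 5.1, 0.0, 0.0, 0.0], [0.0, 0.0, 5.1, 0.0, 0.0, 0.0], [0.0, 0.0, 5.1, 0.0, 0.0, 0.0], [0.0, 0.0, 5.1, 0.0, 0.0, 0.0]]
```

{"method": "send_rows", "body": {
  "plan": [
    [[0.0,0.0,1.83,0.0,0.0,0.0],[0.0,0.0,3.67,0.0,0.0,0.0],[0.0,0.0,5.5,0.0,0.0,0.0],[0.0,0.0,5.5,0.0,0.0,0.0],[0.0,0.0,5.5,0.0,0.0,0.0],[0.0,0.0,5.5,0.0,0.0,0.0]]
  ]
}}

```text
clock: 29.98
tool_pos: [0.4787, -0.2313, 0.1156]
orientation: [-179.9, 0.1, -178.7]
force: [-0.2, -0.7, -0.1]
opening: 0.0375
gripper_force: 0.0
```

{"method": "send_rows", "body": {
  "plan": [
    [[0.0,0.0,1.28,0.0,0.0,0.0],[0.0,0.0,2.55,0.0,0.0,0.0],[0.0,0.0,3.83,0.0,0.0,0.0],[0.0,0.0,5.1,0.0,0.0,0.0],[0.0,0.0,5.1,0.0,0.0,0.0],[0.0,0.0,5.1,0.0,0.0,0.0],[0.0,0.0,5.1,0.0,0.0,0.0],[0.0,0.0,5.1,0.0,0.0,0.0]]
  ]
}}

```text
clock: 30.65
tool_pos: [0.4787, -0.2311, 0.0649]
orientation: [-179.9, 0.1, -178.7]
force: [-0.1, -0.4, 0.1]
opening: 0.0377
gripper_force: 0.0
```

{"method": "send_rows", "body": {
  "plan": [
    [[0,0,0,0,0,0],[0,0,0,0,0,0],[0,0,0,0,0,0],[0,0,0,0,0,0],[0,0,0,0,0,0]]
  ],
  "fingers": 0
}}

```text
clock: 31.07
tool_pos: [0.4782, -0.231, 0.0642]
orientation: [-179.9, 0.1, -178.7]
force: [-0.5, 1.1, 5.4]
opening: 0.0272
gripper_force: 30.0
```

Run:
```python
from h import *
C=Rdown(-178.74)
check()
plan([([478,-231,180],C,7,1),([544,-355,180],C,6,2),([544,-355,90],C,4,4)])
plan([([544,-355,62.5],C,5,3)])
plan([([544,-355,190],C,7,1),([470,-370,200],C,4,4)])
```

```text
t 31.07 err mm [ 0.2 -0.   0.2] rpy [-1.799e+02  1.000e-01 -1.787e+02] open 0.0272 gf 30.0 F [-0.5  1.1  5.4]
[[0.0, 0.0, -1.66, 0.0, 0.0, 0.0], [0.0, 0.0, -3.31, 0.0, 0.0, 0.0], [0.0, 0.0, -4.97, 0.0, 0.0, 0.0], [0.0, 0.0, -6.63, 0.0, 0.0, 0.0], [0.0, 0.0, -8.29, 0.0, 0.0, 0.0], [0.0, 0.0, -9.94, 0.0, 0.0, 0.0], [0.0, 0.0, -11.6, 0.0, 0.0, 0.0], [0.0, 0.0, -11.6, 0.0, 0.0, 0.0]]
[[-1.05, -2.09, 0.0, 0.0, 0.0, 0.0], [-2.11, -4.18, 0.0, 0.0, 0.0, 0.0], [-3.16, -6.27, 0.0, 0.0, 0.0, 0.0], [-4.22, -8.36, 0.0, 0.0, 0.0, 0.0], [-5.27, -10.45, 0.0, 0.0, 0.0, 0.0], [-6.33, -12.54, 0.0, 0.0, 0.0, 0.0], [-6.33, -12.54, 0.0, 0.0, 0.0, 0.0], [-6.33, -12.54, 0.0, 0.0, 0.0, 0.0]]
[[0.0, 0.0, 2.25, 0.0, 0.0, 0.0], [0.0, 0.0, 4.5, 0.0, 0.0, 0.0], [0.0, 0.0, 6.75, 0.0, 0.0, 0.0], [0.0, 0.0, 9.0, 0.0, 0.0, 0.0], [0.0, 0.0, 9.0, 0.0, 0.0, 0.0], [0.0, 0.0, 9.0, 0.0, 0.0, 0.0], [0.0, 0.0, 9.0, 0.0, 0.0, 0.0], [0.0, 0.0, 9.0, 0.0, 0.0, 0.0]]
[[0.0, 0.0, 0.55, 0.0, 0.0, 0.0], [0.0, 0.0, 1.1, 0.0, 0.0, 0.0], [0.0, 0.0, 1.65, 0.0, 0.0, 0.0], [0.0, 0.0, 2.2, 0.0, 0.0, 0.0], [0.0, 0.0, 2.75, 0.0, 0.0, 0.0], [0.0, 0.0, 2.75, 0.0, 0.0, 0.0], [0.0, 0.0, 2.75, 0.0, 0.0, 0.0], [0.0, 0.0, 2.75, 0.0, 0.0, 0.0]]
[[0.0, 0.0, -1.82, 0.0, 0.0, 0.0], [0.0, 0.0, -3.64, 0.0, 0.0, 0.0], [0.0, 0.0, -5.46, 0.0, 0.0, 0.0], [0.0, 0.0, -7.29, 0.0, 0.0, 0.0], [0.0, 0.0, -9.11, 0.0, 0.0, 0.0], [0.0, 0.0, -10.93, 0.0, 0.0, 0.0], [0.0, 0.0, -12.75, 0.0, 0.0, 0.0], [0.0, 0.0, -12.75, 0.0, 0.0, 0.0]]
[[1.86, -0.34, -0.25, 0.0, 0.0, 0.0], [3.72, -0.67, -0.5, 0.0, 0.0, 0.0], [5.58, -1.0, -0.75, 0.0, 0.0, 0.0], [7.44, -1.34, -1.0, 0.0, 0.0, 0.0], [7.44, -1.34, -1.0, 0.0, 0.0, 0.0], [7.44, -1.34, -1.0, 0.0, 0.0, 0.0], [7.44, -1.34, -1.0, 0.0, 0.0, 0.0], [7.44, -1.34, -1.0, 0.0, 0.0, 0.0]]
```

{"method": "send_rows", "body": {
  "plan": [
    [[0.0,0.0,-1.66,0.0,0.0,0.0],[0.0,0.0,-3.31,0.0,0.0,0.0],[0.0,0.0,-4.97,0.0,0.0,0.0],[0.0,0.0,-6.63,0.0,0.0,0.0],[0.0,0.0,-8.29,0.0,0.0,0.0],[0.0,0.0,-9.94,0.0,0.0,0.0],[0.0,0.0,-11.6,0.0,0.0,0.0],[0.0,0.0,-11.6,0.0,0.0,0.0]]
  ]
}}

```text
clock: 31.73
tool_pos: [0.4792, -0.2314, 0.1826]
orientation: [-179.9, 0.2, -178.7]
force: [1.6, -0.9, -0.8]
opening: 0.027
gripper_force: 30.0
```

{"method": "send_rows", "body": {
  "plan": [
    [[-1.05,-2.09,0.0,0.0,0.0,0.0],[-2.11,-4.18,0.0,0.0,0.0,0.0],[-3.16,-6.27,0.0,0.0,0.0,0.0],[-4.22,-8.36,0.0,0.0,0.0,0.0],[-5.27,-10.45,0.0,0.0,0.0,0.0],[-6.33,-12.54,0.0,0.0,0.0,0.0],[-6.33,-12.54,0.0,0.0,0.0,0.0],[-6.33,-12.54,0.0,0.0,0.0,0.0]]
  ]
}}

```text
clock: 32.4
tool_pos: [0.5432, -0.3554, 0.1776]
orientation: [180.0, -0.2, -178.8]
force: [0.3, 0.0, -1.4]
opening: 0.0273
gripper_force: 30.0
```

{"method": "send_rows", "body": {
  "plan": [
    [[0.0,0.0,2.25,0.0,0.0,0.0],[0.0,0.0,4.5,0.0,0.0,0.0],[0.0,0.0,6.75,0.0,0.0,0.0],[0.0,0.0,9.0,0.0,0.0,0.0],[0.0,0.0,9.0,0.0,0.0,0.0],[0.0,0.0,9.0,0.0,0.0,0.0],[0.0,0.0,9.0,0.0,0.0,0.0],[0.0,0.0,9.0,0.0,0.0,0.0]]
  ]
}}

```text
clock: 33.07
tool_pos: [0.5448, -0.3551, 0.0915]
orientation: [-179.9, 0.1, -178.7]
force: [0.3, -1.2, -1.4]
opening: 0.0269
gripper_force: 30.0
```

{"method": "send_rows", "body": {
  "plan": [
    [[0.0,0.0,0.55,0.0,0.0,0.0],[0.0,0.0,1.1,0.0,0.0,0.0],[0.0,0.0,1.65,0.0,0.0,0.0],[0.0,0.0,2.2,0.0,0.0,0.0],[0.0,0.0,2.75,0.0,0.0,0.0],[0.0,0.0,2.75,0.0,0.0,0.0],[0.0,0.0,2.75,0.0,0.0,0.0],[0.0,0.0,2.75,0.0,0.0,0.0]]
  ]
}}

```text
clock: 33.73
tool_pos: [0.5438, -0.3551, 0.0619]
orientation: [-180.0, -0.0, -178.7]
force: [-0.3, -0.1, -0.1]
opening: 0.0269
gripper_force: 30.0
```

{"method": "send_rows", "body": {
  "plan": [
    [[0,0,0,0,0,0],[0,0,0,0,0,0],[0,0,0,0,0,0],[0,0,0,0,0,0],[0,0,0,0,0,0],[0,0,0,0,0,0]]
  ],
  "fingers": 0.65
}}

```text
clock: 34.23
tool_pos: [0.5438, -0.3549, 0.0622]
orientation: [-180.0, -0.0, -178.7]
force: [0.6, -0.5, -0.7]
opening: 0.0559
gripper_force: 0.0
```

{"method": "send_rows", "body": {
  "plan": [
    [[0.0,0.0,-1.82,0.0,0.0,0.0],[0.0,0.0,-3.64,0.0,0.0,0.0],[0.0,0.0,-5.46,0.0,0.0,0.0],[0.0,0.0,-7.29,0.0,0.0,0.0],[0.0,0.0,-9.11,0.0,0.0,0.0],[0.0,0.0,-10.93,0.0,0.0,0.0],[0.0,0.0,-12.75,0.0,0.0,0.0],[0.0,0.0,-12.75,0.0,0.0,0.0]]
  ]
}}

```text
clock: 34.9
tool_pos: [0.5455, -0.3559, 0.1941]
orientation: [-179.8, 0.3, -178.7]
force: [1.0, 0.7, 1.1]
opening: 0.0572
gripper_force: 0.0
```

{"method": "send_rows", "body": {
  "plan": [
    [[1.86,-0.34,-0.25,0.0,0.0,0.0],[3.72,-0.67,-0.5,0.0,0.0,0.0],[5.58,-1.0,-0.75,0.0,0.0,0.0],[7.44,-1.34,-1.0,0.0,0.0,0.0],[7.44,-1.34,-1.0,0.0,0.0,0.0],[7.44,-1.34,-1.0,0.0,0.0,0.0],[7.44,-1.34,-1.0,0.0,0.0,0.0],[7.44,-1.34,-1.0,0.0,0.0,0.0]]
  ]
}}

```text
clock: 35.57
tool_pos: [0.4701, -0.3699, 0.1995]
orientation: [-180.0, -0.0, -178.7]
force: [0.6, 0.1, 0.3]
opening: 0.0566
gripper_force: 0.0
```

Run:
```python
from h import *
from plant import ctrl
import cv2
check()
c=np.zeros((600,800,3),np.uint8)
s=ctrl.snapshot("wrist");np.savez("pics/wF.npz",**s)
t=ctrl.snapshot("scene")
c[:375,:400]=cv2.resize(t["img"][50:125,270:350,::-1],(400,375),interpolation=cv2.INTER_CUBIC)
c[:300,400:]=cv2.resize(s["img"][:,:,::-1],(400,300))
t=ctrl.snapshot("top");c[300:,400:]=cv2.resize(t["img"][:,:,::-1],(400,300))
cv2.imwrite("pics/final.png",c)
```

```text
t 35.57 err mm [ 0.1  0.1 -0.5] rpy [-180.    -0.  -178.7] open 0.0566 gf 0.0 F [0.6 0.1 0.3]
```

View pics/final.png

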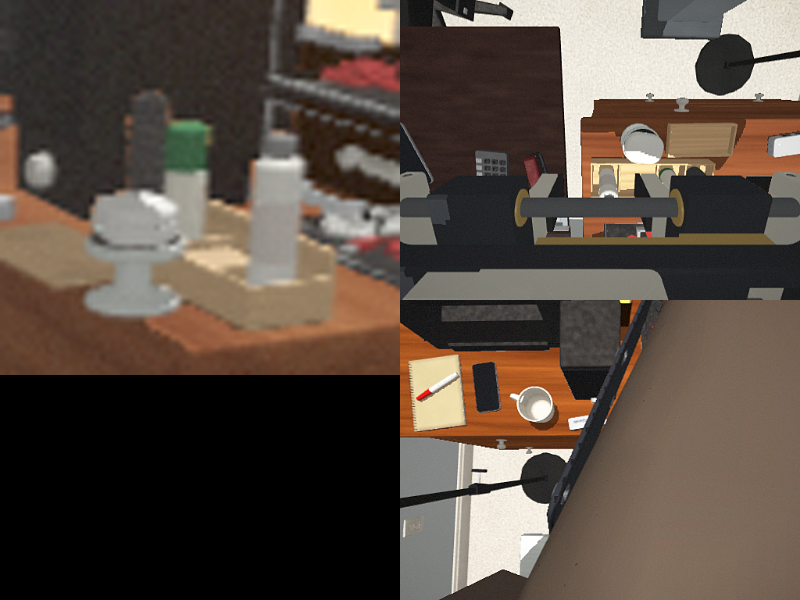

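The final views show the case flat on the stand at (135,215) in the scene view. The glue stick, bottle and torch stand in their wells, the tray is empty, and the arm is clear. I'll hand in.

```bash
python3 -c "
from plant import ctrl
print(ctrl.close_job())"
```

```text
the job is handed in; nothing more can be done
None
```

I handed the job in at about 36 s: the earbud case lies flat within about 2 mm of the charging stand's centre, and the glue stick and bottle stand upright in their own wells; the torch, mug and hub were left where they were.

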